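# Fold the dip rods and hang them up

## Task

The drums have been dipped: put the wooden folding dip rods away. Fold up each rod that lies on the bench leaf by leaf - first the tip leaf right over onto the middle leaf, only then both of them right over onto the leaf with the ring - and hang every folded rod by its ring on the pegboard stand, one rod to a hook, hanging straight down at rest. Leave the other things on the bench where they are.

Things in the scene. Friction and masses are not known exactly. Their poses are not given: they have to be found in the camera images.
- rod_a: three-leaf folding dip rod (jointed dipstick): eye, middle and tip leaf of pale wood, each 36 mm wide, 8 mm thick, joined end to end by two steel hinges; opened out it lies flat, graduated side up, 330 mm long, 0.24 kg. This body is the middle leaf: origin at the middle of its underside, x towards the tip leaf, y along the hinge pins, z out of its graduated face
- rod_a_tip (a joint): angle (rad) of tip leaf against middle leaf: 0 opened out flat, 3.14 folded right over, flat on the middle leaf's graduated face; its free end swings up and over. Stays where left (friction 0.03 N m). Hinge pin at x = 46, z = 9 mm of the middle leaf's frame
- rod_a_eye (a joint): angle (rad) between eye and middle leaf: 0 opened out flat, 3.14 when the middle leaf, with the tip leaf on it, lies folded right over on the eye leaf's graduated face. Stays where left (0.035 N m). Hinge pin at x = -46, z = 13.5 mm of the middle leaf's frame
- rod_a_ring (a point): centre of the rod's eye, a steel wire ring at the end of the eye leaf: 40 mm outside, 26 mm inside, wire 7 mm thick, parallel to the leaf, 6 mm over its underside, 132 mm from the eye hinge pin. Axes: x from ring to hinge, y along the pins, z out of the graduated face. Pinched across (along y) and lifted, the rod swings down about the line of the fingers
- rod_b: another dip rod like rod_a, frame likewise. On every rod the two hinge pins, and a pull pin across the tip leaf, are 8 mm thick, 44 mm long (along y); their domed ends stand 4 mm out of the leaves on both sides for two fingers to pinch end to end. Tip hinge pin and pull pin turn freely in the leaves: the leaf swings while its pin is held
- rod_b_tip (a joint): as rod_a_tip. On every rod the tip leaf's pull pin lies 76 mm from the tip hinge pin, 6 mm over the leaf's underside (middle leaf's frame: x = 122, z = 6 mm when opened out flat); the leaf ends 10 mm beyond it in a steel cap
- rod_b_eye (a joint): as rod_a_eye. A rod folded up is 157 mm long and 27 mm thick: eye leaf lowest, tip leaf between, middle leaf on top, face down; the tip hinge pin then lies 40 mm short of the ring's centre, 18 mm over the eye leaf's underside
- rod_b_ring (a point): as rod_a_ring. A light pinch (20 N) across the ring lets the rod swing down to within about 0.2 rad of vertical; a firm one (40 N and more) holds it askew
- rod_c: a third dip rod, the same in every way as rod_a
- rod_c_tip (a joint): as rod_a_tip
- rod_c_eye (a joint): as rod_a_eye
- rod_c_ring (a point): as rod_a_ring
- stand: grey steel pegboard stand fixed on the bench, 230 mm wide, panel 240 mm high, base plate 10 mm high reaching 120 mm in front of the panel. Origin on the bench in the middle of the panel's front face; the front faces its -x. Three equal hooks side by side, 80 mm apart, 205 mm above the bench
- peg0 (a point): left (+y of the stand) hook: a straight steel rod 7 mm thick that runs level out of the panel along the stand's -x for 60 mm, then slants up 8 mm in its last 8 mm. This point lies on the axis of the level part, 32 mm in front of the panel. Axes as the stand's
- peg1 (a point): middle hook: a straight steel rod 7 mm thick that runs level out of the panel along the stand's -x for 60 mm, then slants up 8 mm in its last 8 mm. This point lies on the axis of the level part, 32 mm in front of the panel. Axes as the stand's
- peg2 (a point): right (-y of the stand) hook: a straight steel rod 7 mm thick that runs level out of the panel along the stand's -x for 60 mm, then slants up 8 mm in its last 8 mm. This point lies on the axis of the level part, 32 mm in front of the panel. Axes as the stand's
- mouse: black computer mouse, 103x62x32 mm, at the front right; not part of the job; origin at the centre of its underside
- pour_tin: small paint tin with a thumb lever on its lid, 84x76x113 mm, at the front left; not part of the job; origin at the centre of its underside
- tape_roll_1: roll of tape, 84 mm wide, 38 mm high, at the front right; not part of the job; origin at the centre of its underside
- marker_b: marker pen, 137 mm long, at the front edge; not part of the job; origin at the centre of its underside
- fan_deck: shade fan, 208 mm long, at the front edge; not part of the job; origin at the centre of its underside

How it is judged (in metres and radians):
At the end, for the whole second after the job is handed in: every rod present: both hinges past 2.85 rad; its ring hangs on the shank of one of the hooks (centre 3 to 20 mm below the axis, within 12 mm sideways); ring leaf within 0.35 rad of hanging straight down; no longer swinging (under 0.15 m/s); no two rods on one hook (value of joint each of rod_a_tip, rod_a_eye, rod_b_tip, rod_b_eye, rod_c_tip, rod_c_eye above 2.85 rad and ((y of rod_a_ring in the frame of peg0 between -0.012 and 0.012 m and x of rod_a_ring in the frame of peg0 between -0.034 and 0.03 m and z of rod_a_ring in the frame of peg0 between -0.02 and -0.003 m) or (y of rod_a_ring in the frame of peg1 between -0.012 and 0.012 m and x of rod_a_ring in the frame of peg1 between -0.034 and 0.03 m and z of rod_a_ring in the frame of peg1 between -0.02 and -0.003 m) or (y of rod_a_ring in the frame of peg2 between -0.012 and 0.012 m and x of rod_a_ring in the frame of peg2 between -0.034 and 0.03 m and z of rod_a_ring in the frame of peg2 between -0.02 and -0.003 m)) and angle between each of rod_a_ring, rod_b_ring, rod_c_ring's own x axis and vertical above 2.79 rad and linear speed of each of rod_a, rod_b, rod_c below 0.15 m/s and ((y of rod_b_ring in the frame of peg0 between -0.012 and 0.012 m and x of rod_b_ring in the frame of peg0 between -0.034 and 0.03 m and z of rod_b_ring in the frame of peg0 between -0.02 and -0.003 m) or (y of rod_b_ring in the frame of peg1 between -0.012 and 0.012 m and x of rod_b_ring in the frame of peg1 between -0.034 and 0.03 m and z of rod_b_ring in the frame of peg1 between -0.02 and -0.003 m) or (y of rod_b_ring in the frame of peg2 between -0.012 and 0.012 m and x of rod_b_ring in the frame of peg2 between -0.034 and 0.03 m and z of rod_b_ring in the frame of peg2 between -0.02 and -0.003 m)) and ((y of rod_c_ring in the frame of peg0 between -0.012 and 0.012 m and x of rod_c_ring in the frame of peg0 between -0.034 and 0.03 m and z of rod_c_ring in the frame of peg0 between -0.02 and -0.003 m) or (y of rod_c_ring in the frame of peg1 between -0.012 and 0.012 m and x of rod_c_ring in the frame of peg1 between -0.034 and 0.03 m and z of rod_c_ring in the frame of peg1 between -0.02 and -0.003 m) or (y of rod_c_ring in the frame of peg2 between -0.012 and 0.012 m and x of rod_c_ring in the frame of peg2 between -0.034 and 0.03 m and z of rod_c_ring in the frame of peg2 between -0.02 and -0.003 m)) and distance between rod_a_ring and rod_b_ring above 0.05 m and distance between each of rod_a_ring, rod_b_ring and rod_c_ring above 0.05 m); the robot touches nothing.
It fails at once if a middle leaf is swung over (eye hinge past 1.2 rad) while its tip leaf is not yet folded onto it (tip hinge under 2.2 rad) ((value of joint rod_a_eye above 1.2 rad and value of joint rod_a_tip below 2.2 rad) or (value of joint rod_b_eye above 1.2 rad and value of joint rod_b_tip below 2.2 rad) or (value of joint rod_c_eye above 1.2 rad and value of joint rod_c_tip below 2.2 rad)).
It fails at once if one of the other things on the bench is shifted by more than 30 mm (distance of any of mouse, pour_tin, tape_roll_1, marker_b, fan_deck from where it was at the start of the episode above 0.03 m).
Of rod_a, rod_b, rod_c only 2 to 3 are there at a start; the rules pass over those that are not, and their reading is None.
At some moment in a run one of rod_a, rod_b, rod_c may be knocked a few centimetres aside while the robot is not near it.
It also fails if it takes over 210 s, if anything falls off the work surface, if the arm or the gripper's body presses on something with over 40 N, if the wrist force passes 120 N, or if a joint passes its speed limit or range.

## Robot

A 6-joint arm with a two-finger parallel gripper is mounted at the origin on a cart in front of the work surface, level with it; the furniture and walls round the work are solid. World frame = base frame: x ahead of the robot, y to its left, z up, the work surface at z = 0. Lengths are in mm, angles in rad, forces in N, time in s.
With the tool pointing down it reaches from about 300 to 775 mm from the base axis. Payload 14.6 kg.
Tool frame: the origin (TCP) lies at the very end of the fingers, on their centre line; the grasp point (between the pads) lies manip.grip_depth behind it (manip.grip_depth is the distance from the TCP to the grasp point, in mm); x points along the fingers, z is the direction in which the jaws open and shut, and the axes are right-handed (so a half turn about x gives the same grasp; the last joint's range is limited). The gripper opens to 94 mm and grips with 3 to 60 N. Pads are 16 mm wide; open, the fingers measure 119 mm over their backs; the gripper's body (75 mm by 177 mm) begins 78 mm behind the grasp point.
Start: joints at [1.227, 0.3, 1.521, -0, 1.321, -0.067], TCP at [150.301, 529.054, 178.346] pointing down, gripper open.
Joint ranges: [-3.03, 3.03], [-0.79, 2.21], [0.23, 2.52], [-1.04, 4.18], [0, 3.07], [-2.55, 2.55]. Speed limits (rad/s): [2.22, 2.22, 2.57, 3.14, 3.14, 3.14].

## Interface

Orientations are given as [roll, pitch, yaw] about the fixed x, y, z axes, in that order (R = Rz(yaw) Ry(pitch) Rx(roll)).
In Python, from cell import manip gives the robot as it stands.
- The arm moves only by the tool step_arm, never from a script. Its argument "commands" is one flat list of numbers, 7 for each row, row after row: the shift along the tool's x, y, z in m, then the turn, a rotation vector about the tool's x, y, z in degrees, then the finger opening in m, from 0 to 0.094. A call has 1 to 5 rows; each row shifts and turns the commanded pose from where the row before left it, along the tool's axes as they then stand; what a row does not reach is not made up. A row lasts 1/8 s, in which the tool goes at most 62.5 mm and 10.7 degrees, less where a joint would pass 70% of its speed; a pose out of reach is approached as far as the arm can. A call with a gripper value outside its range is refused whole. The fingers move at their own pace and stop on an object; "squeeze" is the grip in N (left out, the last holds). Time passes only in rows, so rows that do not move let the fingers close. It gives the time, the measured TCP pose, the force and the opening at its end, in the units of the state.
- manip.read_state(): the state, without advancing time (a new reading comes with each control period).
- manip.camera(name): name is "scene" or "side" or "wrist"; returns the picture (480x640x3 uint8, red, green, blue); there is no depth.
- manip.camera_model(name): a dict with "intrinsics" (3x3 intrinsics, pixels), "k1" (the pictures are not rectified: a ray, as slopes to the right and down, at radius r is drawn at 1 + k1 r^2 times it, then the intrinsics apply), "origin" and "orientation" of the camera in the world; the wrist camera has in their place "tool_from_camera" (4x4, takes a point from camera to tool coordinates, whose origin is the TCP and whose axes are the tool frame's). Camera axes: x right, y up, looking along -z (the intrinsics and any distortion apply to the point x, -y, -z); pixel columns grow to the right and rows downward; lengths in mm; the calibration is good to about 2 mm. A picture is of the moment at which its call begins: read the wrist's pose just before it. camera_model takes no time and is no camera call.
- manip.sign_off(): hands the job in, once; it reports no verdict.
Trained networks look in the newest picture that a camera, given by its name, has taken for a name from the list of things; names that differ only in an ending like _2 or _b are one class to them, and where a whole thing is asked for, a point or a joint stands for the part that bears it (a point fixed in the world has none). Each returns a list of dicts, best first, with "score" (0 to 1); they miss things now and then, are a little off and sometimes report something else, mostly with a low value. They report only what shows in the picture. A call takes as long as a camera call.
- manip.find_in(thing, camera): "centre" ([row, column] in pixels, amid what is visible of it).
- manip.outline_of(thing, camera): "pixels" (480x640 bool, what is visible of it) and "centre" ([row, column] in pixels, amid what is visible of it).
The state is a dict: "clock": time; "joints": joint angles; "qd": joint speeds; "effort": joint torques, N m; "eef_pos": TCP position; "eef_rot": TCP orientation; "wrist_force": force on the tool from outside, world axes, zero at the start; "moment": the same for the moment, N m; "finger_gap": finger opening in mm.
Only numpy, scipy, OpenCV 4.12 (cv2) and the standard library are available. Lean on these libraries where they do the work, as an engineer would, in place of code of your own. Each camera call takes 0.05 s, during which the arm holds its last target. There are 200 camera calls.

## Working session

There is one attempt and no reset: what is moved stays moved. The work goes in short steps, Python scripts to look and compute and a tool call to move; the robot and the scene stay as the last step left them, time stands still between calls to the robot, and variables do not carry over. Pictures are saved under pics/ and viewed, about 12 in all and at most 16, crops included, and the job is handed in when it is done.

Besides the shell and the picture viewer there is one more tool, called after "Emit:" as a command line: name --argument value ..., lists and objects as JSON in quotes. step_arm: Moves the arm, as the interface text tells. Its arguments: {"type":"object","properties":{"commands":{"type":"array"},"squeeze":{"type":"number"}},"required":["commands"]}

```bash
ls; mkdir -p pics
cat > h.py <<'E'
import numpy as np, cv2
from scipy.spatial.transform import Rotation as R
from cell import manip
def rot(o):
    o=np.asarray(o,float)
    return o if o.shape==(3,3) else R.from_euler('xyz',o).as_matrix()
def tool():
    s=manip.read_state(); T=np.eye(4); T[:3,:3]=rot(s['eef_rot']); T[:3,3]=s['eef_pos']; return T
def cam(name,T=None):
    m=manip.camera_model(name)
    if 'tool_from_camera' in m: C=(tool() if T is None else T)@np.array(m['tool_from_camera'])
    else:
        C=np.eye(4); C[:3,:3]=rot(m['orientation']); C[:3,3]=m['origin']
    return np.array(m['intrinsics']),m['k1'],C
def px2z(name,rc,z,T=None):
    K,k1,C=cam(name,T); rc=np.atleast_2d(rc).astype(float)
    d=np.c_[(rc[:,1]-K[0,2])/K[0,0],(rc[:,0]-K[1,2])/K[1,1]]; u=d.copy()
    for _ in range(20): u=d/(1+k1*(u**2).sum(1,keepdims=True))
    v=np.c_[u[:,0],-u[:,1],-np.ones(len(u))]@C[:3,:3].T
    return C[:3,3]+v*((z-C[2,3])/v[:,2])[:,None]
def proj(name,P,T=None):
    K,k1,C=cam(name,T); p=(np.atleast_2d(P)-C[:3,3])@C[:3,:3]
    u=np.c_[p[:,0]/-p[:,2],-p[:,1]/-p[:,2]]; u=u*(1+k1*(u**2).sum(1,keepdims=True))
    return np.c_[u[:,1]*K[1,1]+K[1,2],u[:,0]*K[0,0]+K[0,2]]
def snap(name,fn=None):
    T=tool(); im=np.array(manip.camera(name))
    if fn: cv2.imwrite('pics/'+fn,im[:,:,::-1])
    return im,T
E
python3 - <<'E'
from h import *
np.set_printoptions(precision=1,suppress=True)
print(manip.grip_depth, manip.read_state())
for n in('scene','side','wrist'): print(n,manip.camera_model(n))
a,T=snap('scene','s0.png'); b,_=snap('side','d0.png')
for n in ('rod_a','rod_a_ring','rod_a_tip','rod_a_eye','stand','mouse','pour_tin','tape_roll_1','marker_b','fan_deck'):
    for d in manip.find_in(n,'scene')[:4]: print(n,d['score'],d['centre'],px2z('scene',d['centre'],8)[0])
E
```

```text
pics
18.8 {'clock': 0.0, 'joints': array([ 1.2,  0.3,  1.5,  0. ,  1.3, -0.1]), 'qd': array([ 0.,  0., -0., -0.,  0., -0.]), 'effort': array([ -0. , -53.2, -35.3,   0.1,   0. ,  -0. ]), 'eef_pos': array([150.2, 528.8, 177.8]), 'eef_rot': array([ 3.1,  1.6, -1.9]), 'wrist_force': array([-0.6,  0.8, -0.6]), 'moment': array([-0., -0.,  0.]), 'finger_gap': 94.07827423766058}
scene {'intrinsics': array([[452.1,   0. , 324.7],
       [  0. , 452.1, 241.7],
       [  0. ,   0. ,   1. ]]), 'k1': 0.03913222950740191, 'origin': array([-143.4,    9. , 1328.4]), 'orientation': array([ 0.5, -0. , -1.6])}
side {'intrinsics': array([[535.9,   0. , 328.7],
       [  0. , 535.9, 236.8],
       [  0. ,   0. ,   1. ]]), 'k1': 0.04270029800541082, 'origin': array([ 314.3, 1208.2, 1163.4]), 'orientation': array([ 0.9, -0. , -3. ])}
wrist {'intrinsics': array([[419.7,   0. , 312.2],
       [  0. , 419.7, 236.7],
       [  0. ,   0. ,   1. ]]), 'k1': -0.002156260982295751, 'tool_from_camera': array([[   0. ,    0.3,   -1. , -207. ],
       [   0. ,    1. ,    0.3,   72.4],
       [   1. ,   -0. ,   -0. ,   -0.8],
       [   0. ,    0. ,    0. ,    1. ]])}
rod_a 0.8 [241.2, 306.0] [519.9  56.1   8. ]
rod_a 0.76 [267.0, 297.9] [428.3  80.8   8. ]
rod_a 0.59 [219.3, 311.5] [601.9  38.6   8. ]
rod_a 0.41 [241.5, 339.5] [518.4 -53.3   8. ]
rod_a_ring 0.72 [267.6, 269.9] [426.6 169.4   8. ]
rod_a_ring 0.57 [240.9, 340.8] [520.5 -57.6   8. ]
rod_a_tip 0.61 [265.6, 331.1] [432.7 -24.7   8. ]
rod_a_eye 0.98 [267.1, 269.0] [428.4 172.4   8. ]
rod_a_eye 0.4 [224.1, 337.4] [583.2 -47.8   8. ]
stand 0.98 [213.4, 428.7] [ 623.2 -356.3    8. ]
mouse 0.91 [278.5, 386.6] [ 387.9 -198.3    8. ]
mouse 0.51 [241.2, 306.7] [519.9  53.8   8. ]
pour_tin 0.66 [262.8, 196.0] [444.4 404.2   8. ]
tape_roll_1 0.68 [282.6, 458.8] [ 373.5 -422.4    8. ]
marker_b 0.45 [280.8, 414.1] [ 379.9 -283.8    8. ]
fan_deck 0.24 [281.3, 417.1] [ 378.2 -293.     8. ]
```

View pics/s0.png

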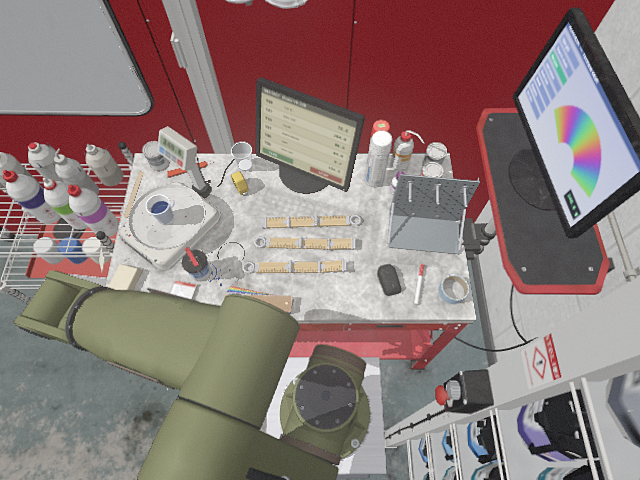

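View pics/d0.png

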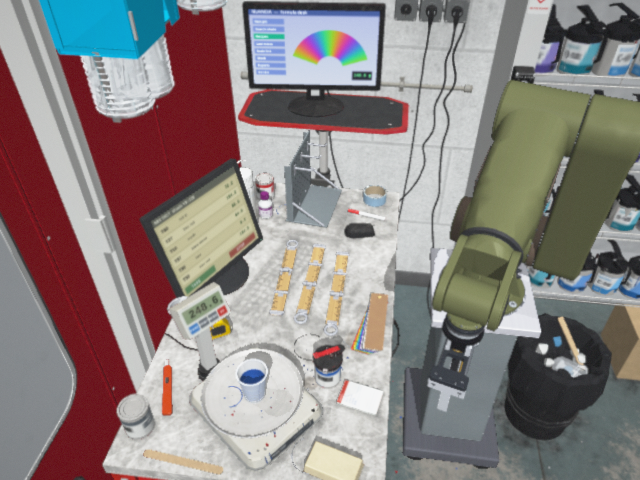

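Run:
```python
from h import *
a=cv2.imread('pics/s0.png')
c=cv2.resize(a[205:285,235:370],None,fx=5.9,fy=5.9,interpolation=cv2.INTER_CUBIC)
cv2.imwrite('pics/s0c.png',c)
c=cv2.resize(a[165:260,370:490],None,fx=6,fy=6,interpolation=cv2.INTER_CUBIC)
cv2.imwrite('pics/s0d.png',c)
```

```text
(no output)
```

View pics/s0c.png

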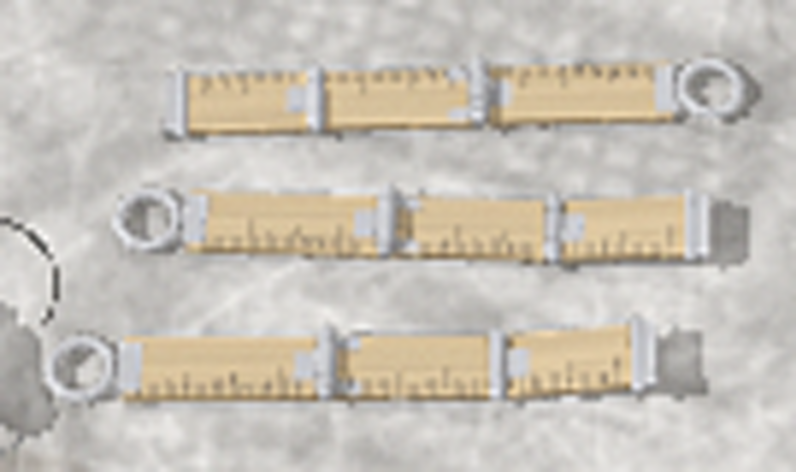

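View pics/s0d.png

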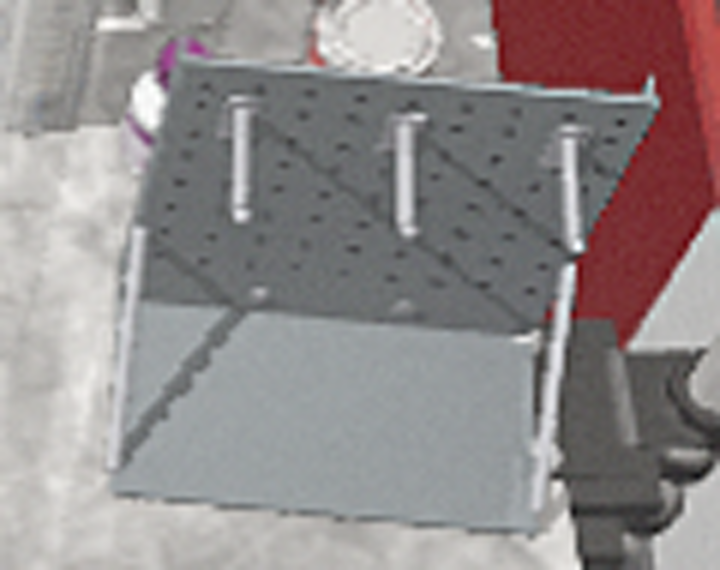

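```bash
cat >> h.py <<'E'
def goto(pos,jaw=None,step=40,deg=7,gap=.094,P0=None,a0=None):
    """rows from present pose to TCP pos (tool down, jaw yaw deg of tool z); a half turn is used if nearer"""
    T=tool(); Rm=T[:3,:3] if a0 is None else down(a0); p=T[:3,3] if P0 is None else np.array(P0,float)
    if jaw is None: R2=Rm
    else:
        R2=min((down(jaw),down(jaw+180)),key=lambda M:R.from_matrix(Rm.T@M).magnitude())
    dv=np.array(pos,float)-p; w=R.from_matrix(R2@Rm.T).as_rotvec()
    n=max(1,int(np.ceil(np.linalg.norm(dv)/step)),int(np.ceil(np.degrees(np.linalg.norm(w))/deg)))
    M=Rm.copy()
    D=R.from_rotvec(w/n).as_matrix()
    rows=[]
    for i in range(n):
        sh=M.T@(dv/n)/1000; rv=np.degrees(R.from_matrix(M.T@D@M).as_rotvec())
        rows.append([*[round(float(x),4) for x in sh],*[round(float(x),2) for x in rv],gap]); M=D@M
    print('rows',n); 
    for r in rows: print(','.join('%g'%x for x in r))
def down(a):
    a=np.radians(a); x=np.array([0,0,-1.]); z=np.array([np.cos(a),np.sin(a),0]); return np.c_[x,np.cross(z,x),z]
def jawdeg():
    z=tool()[:3,2]; return np.degrees(np.arctan2(z[1],z[0]))
E
python3 - <<'E'
from h import *
np.set_printoptions(precision=3,suppress=True)
print(tool(),jawdeg())
goto([480,50,260],90 if 0 else None)
goto([480,50,260],0,deg=8)
print(manip.camera_model('wrist')['tool_from_camera'])
E
```

```text
[[ -0.     -0.962   0.273 150.3  ]
 [ -0.      0.273   0.962 529.037]
 [ -1.      0.     -0.    178.339]
 [  0.      0.      0.      1.   ]] 74.13931794343037
rows 15
-0.0054,-0.0299,-0.0247,0,0,0,0.094
-0.0054,-0.0299,-0.0247,0,0,0,0.094
-0.0054,-0.0299,-0.0247,0,0,0,0.094
-0.0054,-0.0299,-0.0247,0,0,0,0.094
-0.0054,-0.0299,-0.0247,0,0,0,0.094
-0.0054,-0.0299,-0.0247,0,0,0,0.094
-0.0054,-0.0299,-0.0247,0,0,0,0.094
-0.0054,-0.0299,-0.0247,0,0,0,0.094
-0.0054,-0.0299,-0.0247,0,0,0,0.094
-0.0054,-0.0299,-0.0247,0,0,0,0.094
-0.0054,-0.0299,-0.0247,0,0,0,0.094
-0.0054,-0.0299,-0.0247,0,0,0,0.094
-0.0054,-0.0299,-0.0247,0,0,0,0.094
-0.0054,-0.0299,-0.0247,0,0,0,0.094
-0.0054,-0.0299,-0.0247,0,0,0,0.094
rows 15
-0.0054,-0.0299,-0.0247,4.94,-0,0,0.094
-0.0054,-0.0319,-0.022,4.94,-0,0,0.094
-0.0054,-0.0337,-0.0192,4.94,-0,0,0.094
-0.0054,-0.0352,-0.0162,4.94,-0,0,0.094
-0.0054,-0.0365,-0.0132,4.94,-0,0,0.094
-0.0054,-0.0375,-0.01,4.94,-0,0,0.094
-0.0054,-0.0382,-0.0067,4.94,-0,0,0.094
-0.0054,-0.0386,-0.0034,4.94,-0,0,0.094
-0.0054,-0.0388,-0,4.94,-0,0,0.094
-0.0054,-0.0386,0.0033,4.94,-0,0,0.094
-0.0054,-0.0382,0.0066,4.94,-0,0,0.094
-0.0054,-0.0375,0.0099,4.94,-0,0,0.094
-0.0054,-0.0365,0.0131,4.94,-0,0,0.094
-0.0054,-0.0352,0.0162,4.94,-0,0,0.094
-0.0054,-0.0337,0.0191,4.94,-0,0,0.094
[[   0.       0.252   -0.968 -206.998]
 [   0.001    0.968    0.252   72.427]
 [   1.      -0.001   -0.      -0.788]
 [   0.       0.       0.       1.   ]]
```

Emit:
step_arm --commands '[-0.0054,-0.0299,-0.0247,4.94,0,0,0.094,-0.0054,-0.0319,-0.022,4.94,0,0,0.094,-0.0054,-0.0337,-0.0192,4.94,0,0,0.094,-0.0054,-0.0352,-0.0162,4.94,0,0,0.094,-0.0054,-0.0365,-0.0132,4.94,0,0,0.094]'

```text
clock: 1.23
eef_pos: [260.9, 368.4, 205.7]
eef_rot: [-0.16, 1.57, 0.7]
wrist_force: [-0.2, -0.4, -0.0]
finger_gap: 93.8
```

Emit:
step_arm --commands '[-0.0054,-0.0375,-0.01,4.94,0,0,0.094,-0.0054,-0.0382,-0.0067,4.94,0,0,0.094,-0.0054,-0.0386,-0.0034,4.94,0,0,0.094,-0.0054,-0.0388,0,4.94,0,0,0.094,-0.0054,-0.0386,0.0033,4.94,0,0,0.094]'

```text
clock: 1.85
eef_pos: [370.9, 208.6, 232.7]
eef_rot: [0.051, 1.57, 0.48]
wrist_force: [-0.9, -0.1, 0.1]
finger_gap: 94.2
```

Emit:
step_arm --commands '[-0.0054,-0.0382,0.0066,4.94,0,0,0.094,-0.0054,-0.0375,0.0099,4.94,0,0,0.094,-0.0054,-0.0365,0.0131,4.94,0,0,0.094,-0.0054,-0.0352,0.0162,4.94,0,0,0.094,-0.0054,-0.0337,0.0191,4.94,0,0,0.094]'

```text
clock: 2.48
eef_pos: [480.9, 49.0, 259.6]
eef_rot: [0.187, 1.57, 0.185]
wrist_force: [-0.0, 0.2, 0.4]
finger_gap: 94.3
```

Emit:
step_arm --commands '[0,0,0,0,0,0,0.094,0,0,0,0,0,0,0.094]'

```text
clock: 2.72
eef_pos: [480.0, 50.5, 259.2]
eef_rot: [2.687, 1.57, 2.689]
wrist_force: [0.1, 0.0, 0.4]
finger_gap: 94.0
```

Run:
```python
from h import *
np.set_printoptions(precision=1,suppress=True)
print(tool()[:3,3],jawdeg(),manip.read_state()['joints'])
im,T=snap('wrist','w1.png')
for n in ('rod_a','rod_a_ring','rod_a_tip','rod_a_eye'):
    for d in manip.find_in(n,'wrist')[:4]: print(n,d['score'],d['centre'],px2z('wrist',d['centre'],8,T)[0])
```

```text
[480.   50.5 259.2] 0.0824438975236518 [0.  0.1 1.6 0.  1.5 0. ]
rod_a 0.88 [159.5, 269.5] [434.2  88.9   8. ]
rod_a 0.77 [177.3, 344.7] [515.6  70.    8. ]
rod_a 0.59 [168.8, 416.5] [593.1  79.3   8. ]
rod_a 0.24 [371.8, 254.0] [ 409.1 -169.1    8. ]
rod_a_ring 0.61 [458.6, 231.1] [ 374.8 -297.6    8. ]
rod_a_ring 0.59 [74.9, 265.8] [432.4 174.5   8. ]
rod_a_tip 0.61 [267.0, 269.6] [431.5 -33.1   8. ]
rod_a_eye 0.56 [75.4, 266.3] [432.9 174.    8. ]
```

View pics/w1.png

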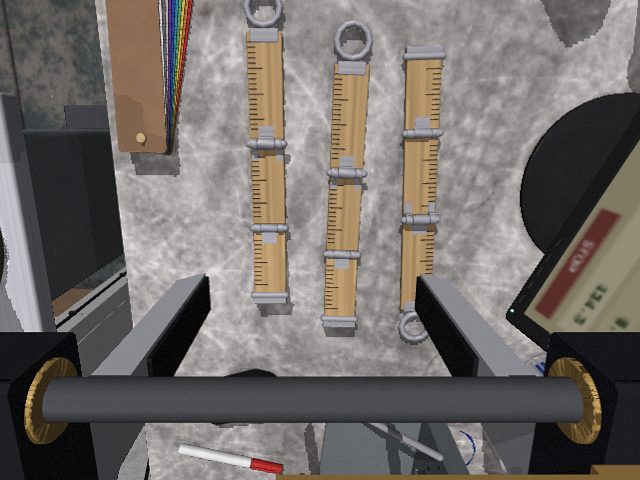

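```bash
cat >> h.py <<'E'
def pull(name,rc,ax,u,hz=9.,T=None):
    "pull pin on ray of rc, 76 from hinge pin pos ax along direction u (xy)"
    K,k1,C=cam(name,T); a=px2z(name,rc,0,T)[0]; b=C[:3,3]; d=b-a
    best=None
    for t in np.linspace(0,.4,4001):
        p=a+d*t; e=p-np.r_[ax[:2],hz]; r=np.hypot(e[:2]@u,e[2])
        if best is None or abs(r-76.06)<best[0]: best=(abs(r-76.06),p,np.arctan2(e[2],e[:2]@u))
    return best
def rod(name,ring,eye,tip,pul,T,scale=1):
    r=px2z(name,ring,6,T)[0];e=px2z(name,eye,13.5,T)[0];t=px2z(name,tip,9,T)[0]
    u=(t-r)[:2]; L=np.linalg.norm(u); u/=L
    print('ring',r,'eye',e,'tip',t,'|re|',np.linalg.norm((e-r)[:2]),'|et|',np.linalg.norm((t-e)[:2]),'yaw',np.degrees(np.arctan2(u[1],u[0])))
    if pul is not None: print('  pull',pull(name,pul,t,u,9,T))
E
python3 - <<'E'
from h import *
np.set_printoptions(precision=1,suppress=True)
T=tool()
rod('wrist',(10,264.5),(144,267),(228,269.5),(297,269),T)
rod('wrist',(41,353),(173,347),(254,341.5),(322,339),T)
rod('wrist',(325,413),(219,420),(133,422),(52,425),T)
# monitor near corner triangulate
K,k,C=cam('wrist',T)
def ray(n,rc):
    K,k,C=cam(n,T);p=px2z(n,rc,0,T)[0];return C[:3,3],(p-C[:3,3])/np.linalg.norm(p-C[:3,3])
def tri(o):
    A=0;b=0
    for c,d in o: M=np.eye(3)-np.outer(d,d);A=A+M;b=b+M@c
    return np.linalg.solve(A,b)
print('mon corner',tri([ray('wrist',(317,508)),ray('scene',(189,345)),ray('side',(244,262))]))
print('mon left', tri([ray('scene',(147,256)),ray('side',(298,184))]))
E
```

```text
ring [432.5 235.6   6. ] eye [432.6 105.6  13.5] tip [432.7  13.5   9. ] |re| 129.9525578903048 |et| 92.15055510429343 yaw -89.94101482885473
  pull (np.float64(0.46393397433402583), array([433.5, -57.1,  38.7]), np.float64(0.3981349816423214))
ring [521.2 207.4   6. ] eye [517.7  75.4  13.5] tip [514.  -16.7   9. ] |re| 131.9876027103778 |et| 92.25610722082305 yaw -91.85068389617055
  pull (np.float64(0.0003404412979080007), array([510.2, -83.3,  45.7]), np.float64(0.5029996209609827))
ring [ 601.8 -106.4    6. ] eye [599.4  25.2  13.5] tip [596.5 117.3   9. ] |re| 131.66475636627626 |et| 92.11498560389454 yaw 91.3804150335714
  pull (np.float64(2.545357043255322), array([591. , 194.9,  21.1]), np.float64(0.15433339634449855))
mon corner [702.4 -77.8  27.2]
mon left [848.3 231.5  70.4]
```

Run:
```python
from h import *
from scipy.optimize import least_squares
np.set_printoptions(precision=1,suppress=True)
T=tool()
def ray(n,rc):
    K,k,C=cam(n,T);p=px2z(n,rc,0,T)[0];return C[:3,3],(p-C[:3,3])/np.linalg.norm(p-C[:3,3])
def tri(o):
    A=0;b=0
    for c,d in o: M=np.eye(3)-np.outer(d,d);A=A+M;b=b+M@c
    x=np.linalg.solve(A,b); return x,[np.linalg.norm(np.cross(x-c,d)) for c,d in o]
print('mon topright',tri([ray('scene',(113,363)),ray('side',(163,230))]))
print('mon botright',tri([ray('scene',(189,347)),ray('side',(240,262))]))
print('mon topleft',tri([ray('scene',(80,258)),ray('side',(213,143))]))
for n,w,s in (('F',(297,269),(264.3,343.5)),('M',(322,339),(243.1,352.8)),('B',(52,425),(222,265.2))): print(n,tri([ray('wrist',w),ray('scene',s)]))
o=[((247,388.7),(-120,115,10)),((253.7,459.7),(-120,-115,10)),((215,393.3),(0,115,10)),((220.8,460),(0,-115,10))]
o+=[((181.7+1,410),(0,80,205)),((200.8-.5,410),(-68,80,213)),((185+1,437.5),(0,0,205)),((203.7-.5,437.5),(-68,0,213)),((187.5,465),(0,-80,205)),((206.2,466.2),(-68,-80,213))]
px=np.array([a for a,b in o],float);P=np.array([b for a,b in o],float)
def W(q): return P@R.from_euler('z',q[2]).as_matrix().T+[q[0],q[1],0]
f=least_squares(lambda q:(proj('scene',W(q))-px).ravel(),[620,-360,0.],x_scale=[100,100,1])
print(f.x[:2],np.degrees(f.x[2]),f.fun.reshape(-1,2))
```

```text
mon topright (array([ 787.7, -116.4,  300.6]), [np.float64(6.463288273097154), np.float64(6.463288273097211)])
mon botright (array([700.7, -81. ,  34.5]), [np.float64(3.3235395010125233), np.float64(3.3235395010125446)])
mon topleft (array([914.6, 194.6, 323. ]), [np.float64(7.324604173612226), np.float64(7.324604173612559)])
F (array([431.4, -63.9,  21.5]), [np.float64(0.4356991881971787), np.float64(0.4356991881971688)])
M (array([511.2, -97.5,  13.5]), [np.float64(1.8719114646508874), np.float64(1.8719114646509283)])
B (array([595.4, 195.7,   2.6]), [np.float64(2.1222669300417936), np.float64(2.12226693004187)])
[ 604.6 -339.5] -6.815806005622623 [[-0.6 -0.4]
 [ 0.1  0.3]
 [-0.5 -3.3]
 [ 0.5 -0.8]
 [ 0.   0.8]
 [ 0.4  0.6]
 [-0.7  0.4]
 [ 0.2  1. ]
 [ 0.4  0.3]
 [-0.   0.5]]
```

Run:
```python
from h import *
a=cv2.imread('pics/d0.png')
c1=cv2.resize(a[235:330,265:355],None,fx=6,fy=6,interpolation=cv2.INTER_CUBIC)
b=cv2.imread('pics/w1.png'); c2=cv2.resize(b[220:335,240:310],None,fx=3.5,fy=3.5,interpolation=cv2.INTER_CUBIC)
cv2.imwrite('pics/c2.png',np.hstack([c1,cv2.copyMakeBorder(c2,0,570-c2.shape[0],0,0,0)]) )
```

```text
(no output)
```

View pics/c2.png

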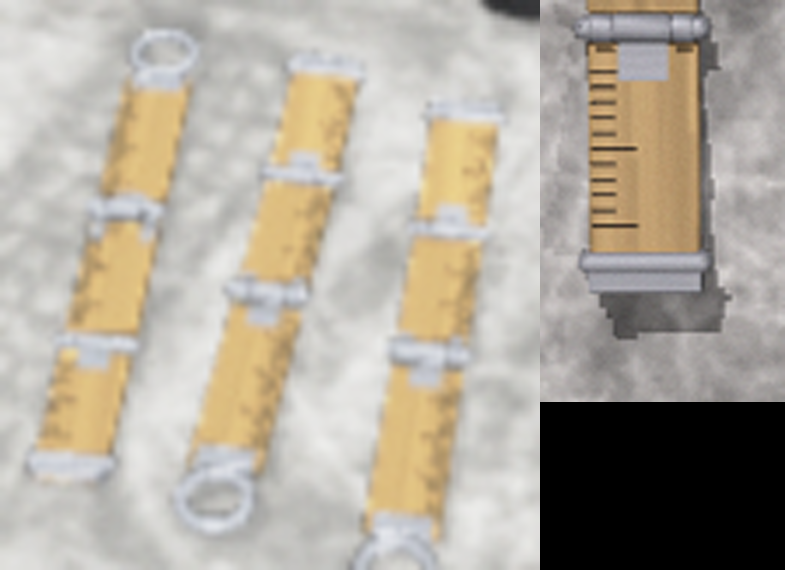

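Run:
```python
from h import *
np.set_printoptions(precision=1,suppress=True)
T=tool()
D={'F':(np.array([432.7,13.5,9]),-90,(294.9,270),(228,269.5),(253.7,342.5),(273.3,340)),
'M':(np.array([514,-16.7,9]),-91.9,(319.8,339),(254,341.5),(246.3,319.2),(264.5,315.3)),
'B':(np.array([596.5,117.3,9]),91.4,(53,425),(133,422),(312.2,276.7),(292,281.3))}
for k,(h,y,w,wh,s,sh) in D.items():
    u=np.array([np.cos(np.radians(y)),np.sin(np.radians(y)),0])
    for a in np.arange(-.1,.9,.1):
        c=np.arctan2(-3,76)+a
        p=h+76.06*(np.cos(c)*u+np.sin(c)*np.array([0,0,1]))
        ew=(proj('wrist',p,T)-proj('wrist',h,T))[0]-(np.array(w)-wh); es=(proj('side',p)-proj('side',h))[0]-(np.array(s)-sh)
        print(k,'%.1f'%a,p,ew,es)
```

```text
F -0.1 [432.7 -61.8  -1.6] [-7.4  1.8] [5.9 0.1]
F 0.0 [432.7 -62.5   6. ] [-4.5  1.2] [4.  0.2]
F 0.1 [432.7 -62.4  13.6] [-2.1  0.6] [2.2 0.2]
F 0.2 [432.7 -61.6  21.2] [-0.2 -0. ] [0.6 0.3]
F 0.3 [432.7 -60.   28.6] [ 1.  -0.7] [-0.8  0.3]
F 0.4 [432.7 -57.7  35.8] [ 1.6 -1.4] [-2.   0.2]
F 0.5 [432.7 -54.6  42.8] [ 1.5 -2.1] [-3.   0.2]
F 0.6 [432.7 -50.9  49.4] [ 0.7 -2.9] [-3.8  0.1]
F 0.7 [432.7 -46.6  55.7] [-0.9 -3.6] [-4.4 -0. ]
F 0.8 [432.7 -41.6  61.4] [-3.2 -4.3] [-4.7 -0.2]
M -0.1 [511.5 -92.   -1.6] [-8.7 -1.4] [5.1 0.3]
M 0.0 [511.5 -92.7   6. ] [-5.5 -1.1] [3.2 0.4]
M 0.1 [511.5 -92.6  13.6] [-2.8 -0.7] [1.5 0.3]
M 0.2 [511.5 -91.7  21.2] [-0.6 -0.3] [-0.1  0.3]
M 0.3 [511.6 -90.2  28.6] [1.  0.2] [-1.5  0.2]
M 0.4 [511.6 -87.8  35.8] [2.  0.7] [-2.7  0. ]
M 0.5 [511.7 -84.8  42.8] [2.3 1.2] [-3.8 -0.2]
M 0.6 [511.9 -81.1  49.4] [1.9 1.8] [-4.6 -0.4]
M 0.7 [512.  -76.7  55.7] [0.8 2.4] [-5.2 -0.6]
M 0.8 [512.2 -71.8  61.4] [-1.1  3. ] [-5.6 -0.9]
B -0.1 [594.7 192.6  -1.6] [ 5.1 -2.4] [1.1 0.2]
B 0.0 [594.6 193.3   6. ] [ 3.2 -0.5] [-0.5  0. ]
B 0.1 [594.6 193.2  13.6] [2.1 1.5] [-2.3 -0.1]
B 0.2 [594.7 192.4  21.2] [1.7 3.5] [-4.3 -0.2]
B 0.3 [594.7 190.8  28.6] [2.2 5.5] [-6.5 -0.3]
B 0.4 [594.8 188.4  35.8] [3.6 7.4] [-8.8 -0.3]
B 0.5 [594.8 185.4  42.8] [5.9 9.3] [-11.3  -0.2]
B 0.6 [594.9 181.7  49.4] [ 9.  11.1] [-13.9  -0.1]
B 0.7 [595.  177.3  55.7] [13.1 12.8] [-16.5   0. ]
B 0.8 [595.2 172.4  61.4] [18.1 14.3] [-19.2   0.2]
```

```bash
cat >> h.py <<'E'
def arc(r,c0,c1,n,sy,gap):
    "pin swings about its hinge from angle c0 to c1; sy=+1 if outward direction u is tool +y"
    c=np.linspace(c0,c1,n+1); y=sy*r*np.cos(c); x=-r*np.sin(c)
    q=np.round(np.c_[x-x[0],y-y[0]]/1000,4); d=np.diff(q,axis=0)
    for a,b in d: print('%g,%g,0,0,0,0,%g'%(a,b,gap))
E
python3 -c "
from h import *
arc(76.06,.178,3.10,10,-1,.04)"
```

```text
-0.021,0.0071,0,0,0,0,0.04
-0.0181,0.0128,0,0,0,0,0.04
-0.0136,0.0174,0,0,0,0,0.04
-0.008,0.0207,0,0,0,0,0.04
-0.0017,0.022,0,0,0,0,0.04
0.0047,0.0217,0,0,0,0,0.04
0.0107,0.0193,0,0,0,0,0.04
0.0159,0.0155,0,0,0,0,0.04
0.0196,0.0102,0,0,0,0,0.04
0.0218,0.0042,0,0,0,0,0.04
```

Emit:
step_arm --commands '[0.03,-0.0223,-0.0095,0,0,0,0.06,0.03,-0.0223,-0.0095,0,0,0,0.06,0.03,-0.0223,-0.0095,0,0,0,0.06,0.03,-0.0223,-0.0095,0,0,0,0.06,0.03,-0.0224,-0.0095,0,0,0,0.06]'

```text
clock: 3.6
eef_pos: [432.5, -61.8, 108.6]
eef_rot: [-0.322, 1.57, -0.32]
wrist_force: [0.1, 0.9, -0.2]
finger_gap: 60.4
```

Emit:
step_arm --commands '[0.032,0,0,0,0,0,0.06,0.032,0,0,0,0,0,0.06,0.031,0,0,0,0,0,0.06,0,0,0,0,0,0,0.06,0,0,0,0,0,0,0.06]'

```text
clock: 4.22
eef_pos: [433.5, -61.4, 15.5]
eef_rot: [-0.204, 1.569, -0.203]
wrist_force: [-1.0, -0.0, -0.1]
finger_gap: 59.9
```

Emit:
step_arm --commands '[0,0,0,0,0,0,0.04,0,0,0,0,0,0,0.04,0,0,0,0,0,0,0.04,0,0,0,0,0,0,0.04]' --squeeze 20

```text
clock: 4.72
eef_pos: [432.9, -61.5, 14.5]
eef_rot: [-0.41, 1.571, -0.409]
wrist_force: [0.1, 0.9, 0.2]
finger_gap: 39.8
```

Run:
```python
from h import *
im,T=snap('wrist','w2.png')
s,_=snap('side'); c=cv2.resize(s[225:345,255:375],(480,480),interpolation=cv2.INTER_CUBIC)
cv2.imwrite('pics/w2m.png',np.hstack([cv2.resize(im,None,fx=.5,fy=.5,interpolation=cv2.INTER_AREA) if 0 else im[0:480,150:470],c])[:,:,::-1])
```

```text
(no output)
```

View pics/w2m.png

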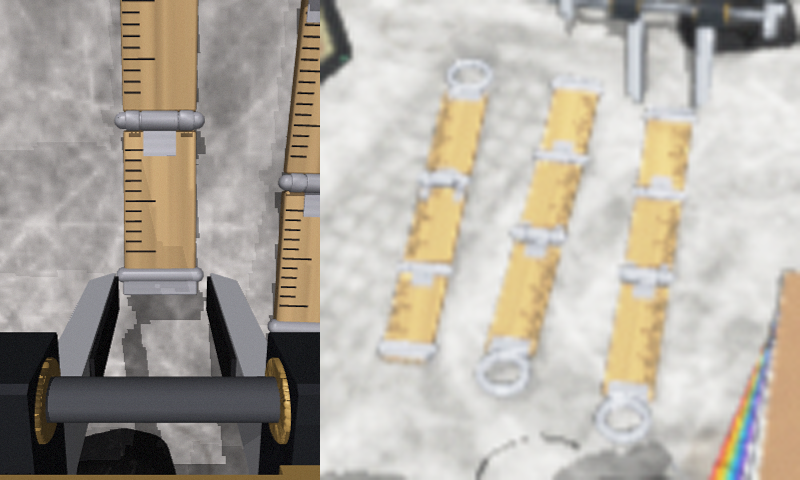

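Run:
```python
from h import *
np.set_printoptions(precision=1,suppress=True)
T=tool(); print(T)
print('hinge',px2z('wrist',(119,310),9,T)); print('tip px',proj('wrist',[433,-61.5,14.5],T),proj('wrist',[433-20,-61.5,14.5],T))
for z in(6,14,22,30,40): print(z,px2z('wrist',(273,310),z,T))
```

```text
[[  0.   -0.    1.  432.9]
 [ -0.    1.    0.  -61.5]
 [ -1.   -0.    0.   14.4]
 [  0.    0.    0.    1. ]]
hinge [[432.2  14.6   9. ]]
tip px [[270.6 311.5]] [[270.5 273. ]]
6 [[432.2 -65.9   6. ]]
14 [[432.2 -63.   14. ]]
22 [[432.3 -60.2  22. ]]
30 [[432.3 -57.3  30. ]]
40 [[432.4 -53.8  40. ]]
```

Run:
```python
from h import *
np.set_printoptions(precision=1,suppress=True)
T=tool()
P=np.array([[413,-61.5,14.4],[453,-61.5,14.4],[407,-53.5,14.4],[459,-53.5,14.4],[432,13.5,9],[432,105.6,13.5],[432,235.6,6]])
print(proj('side',P)); print((proj('side',P)-[225,255])[:, ::-1]*4+[320,0])
for z,y in((6,-62.5),(13.6,-62.4),(21,-61.6)):
    q=proj('wrist',[[410,y,z],[454,y,z]],T);print(z,q,q[1,1]-q[0,1])
q=proj('wrist',[[410,14,9],[454,14,9]],T);print(q,q[1,1]-q[0,1])
```

```text
[[255.9 348.5]
 [254.8 336.1]
 [257.8 350.1]
 [256.3 333.9]
 [272.8 339.9]
 [293.1 336.3]
 [328.5 330.7]]
[[693.9 123.7]
 [644.2 119.2]
 [700.4 131.1]
 [635.6 125.2]
 [659.4 191. ]
 [645.3 272.3]
 [622.8 413.9]]
6 [[267.1 269. ]
 [267.2 350.3]] 81.38949642757723
13.6 [[271.6 267.5]
 [271.7 351.6]] 84.12470946062507
21 [[274.9 265.9]
 [275.1 353. ]] 87.04340495046955
[[120.1 264.5]
 [120.3 354.7]] 90.21662559733579
```

Run:
```python
from h import *
a=cv2.imread('pics/w2.png')
c=cv2.resize(a[230:390,205:425],None,fx=3.6,fy=3.6,interpolation=cv2.INTER_CUBIC)
T=tool()
np.set_printoptions(precision=1,suppress=True)
for dy in (-8,0,8):
  for dx in (0,-18.8,-40):
    P=(T@np.array([[dx,dy,-19.9,1],[dx,dy,19.9,1]]).T).T[:,:3]; q=proj('wrist',P,T)
    for r,cc in q: cv2.circle(c,(int((cc-205)*3.6),int((r-230)*3.6)),4,(0,0,255) if dx==0 else (0,255,0) if dx>-20 else (255,0,0),-1)
    print(dy,dx,q)
cv2.imwrite('pics/w2c.png',c)
```

```text
-8 0 [[284.9 273.4]
 [284.9 349.1]]
-8 -18.8 [[299.1 269.9]
 [299.1 352.4]]
-8 -40 [[318.4 265.1]
 [318.5 356.9]]
0 0 [[270.4 273. ]
 [270.5 349.5]]
0 -18.8 [[283.5 269.4]
 [283.6 352.8]]
0 -40 [[301.3 264.5]
 [301.4 357.4]]
8 0 [[255.8 272.7]
 [255.8 349.8]]
8 -18.8 [[267.6 269. ]
 [267.6 353.3]]
8 -40 [[283.8 264. ]
 [283.9 358. ]]
```

View pics/w2c.png

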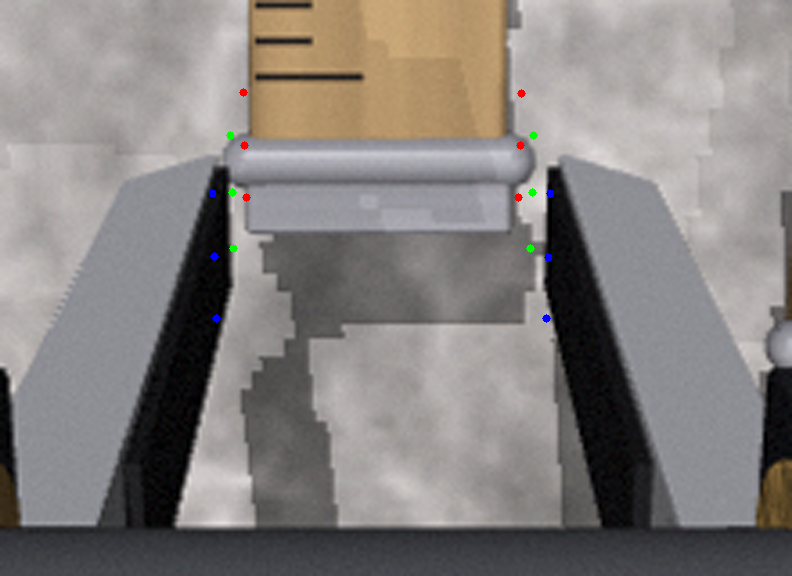

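Emit:
step_arm --commands '[0,0,0,0,0,0,0.06,0.005,0,0,0,0,0,0.06,0.005,0,0,0,0,0,0.06,0,0,0,0,0,0,0.06]'

```text
clock: 5.32
eef_pos: [432.6, -61.4, 3.8]
eef_rot: [2.911, 1.57, 2.912]
wrist_force: [0.1, 0.6, -1.1]
finger_gap: 59.8
```

Emit:
step_arm --commands '[0,0,0,0,0,0,0.04,0,0,0,0,0,0,0.04,0,0,0,0,0,0,0.04,0,0,0,0,0,0,0.04]'

```text
clock: 5.82
eef_pos: [432.9, -61.5, 4.4]
eef_rot: [-0.383, 1.571, -0.383]
wrist_force: [0.2, 0.1, 0.0]
finger_gap: 40.0
```

Emit:
step_arm --commands '[0,0,0,0,0,0,0.06,0.003,0,0,0,0,0,0.06,0.003,0,0,0,0,0,0.06,0,0,0,0,0,0,0.06]'

```text
clock: 6.32
eef_pos: [432.7, -61.4, -1.9]
eef_rot: [2.883, 1.57, 2.883]
wrist_force: [0.1, -0.3, 0.3]
finger_gap: 59.7
```

Emit:
step_arm --commands '[0.004,0,0,0,0,0,0.06,0.004,0,0,0,0,0,0.06,0,0,0,0,0,0,0.06]'

```text
clock: 6.7
eef_pos: [432.6, -61.4, -10.0]
eef_rot: [2.902, 1.57, 2.903]
wrist_force: [-0.4, -0.1, 0.5]
finger_gap: 60.0
```

Emit:
step_arm --commands '[0,0,0,0,0,0,0.04,0,0,0,0,0,0,0.04,0,0,0,0,0,0,0.04,0,0,0,0,0,0,0.04]'

```text
clock: 7.2
eef_pos: [432.9, -61.5, -9.6]
eef_rot: [-0.553, 1.571, -0.552]
wrist_force: [0.4, -1.0, -0.9]
finger_gap: 41.8
```

Emit:
step_arm --commands '[0,0,0,0,0,0,0.06,0.004,0,0,0,0,0,0.06,0.004,0,0,0,0,0,0.06,0,0,0,0,0,0,0.06]'

```text
clock: 7.7
eef_pos: [432.6, -61.4, -18.1]
eef_rot: [2.905, 1.57, 2.905]
wrist_force: [-0.1, -0.5, -0.7]
finger_gap: 60.1
```

Emit:
step_arm --commands '[0,0,0,0,0,0,0.04,0,0,0,0,0,0,0.04,0,0,0,0,0,0,0.04,0,0,0,0,0,0,0.04]'

```text
clock: 8.2
eef_pos: [432.9, -61.5, -17.6]
eef_rot: [-0.209, 1.571, -0.209]
wrist_force: [0.7, -0.4, -0.2]
finger_gap: 41.9
```

Run:
```python
from h import *
im,T=snap('wrist','w3.png')
s,_=snap('side'); c=cv2.resize(s[225:345,255:375],(480,480),interpolation=cv2.INTER_CUBIC)
cv2.imwrite('pics/w3m.png',np.hstack([im[0:480,150:470],c])[:,:,::-1])
```

```text
(no output)
```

View pics/w3m.png

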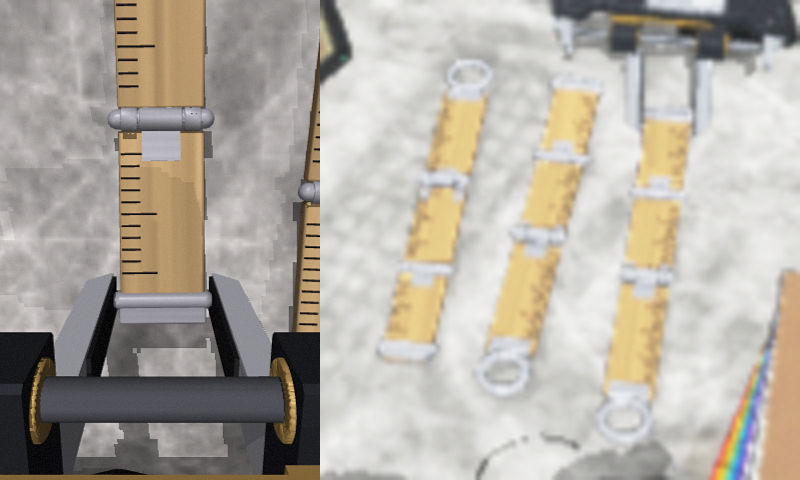

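Emit:
step_arm --commands '[-0.021,0.0071,0,0,0,0,0.03,-0.0181,0.0128,0,0,0,0,0.03,-0.0136,0.0174,0,0,0,0,0.03,-0.008,0.0207,0,0,0,0,0.03,-0.0017,0.022,0,0,0,0,0.03]' --squeeze 20

```text
clock: 8.93
eef_pos: [433.7, 18.8, 46.5]
eef_rot: [-0.265, 1.568, -0.265]
wrist_force: [-4.9, -0.4, 11.8]
finger_gap: 42.0
```

Emit:
step_arm --commands '[0.0047,0.0217,0,0,0,0,0.03,0.0107,0.0193,0,0,0,0,0.03,0.0159,0.0155,0,0,0,0,0.03,0.0196,0.0102,0,0,0,0,0.03,0.016,0.004,0,0,0,0,0.03]'

```text
clock: 9.55
eef_pos: [432.4, 89.7, -23.4]
eef_rot: [-2.875, 1.57, -2.873]
wrist_force: [0.3, -1.9, 0.3]
finger_gap: 41.9
```

Emit:
step_arm --commands '[0,0,0,0,0,0,0.03,0,0,0,0,0,0,0.06,0,0,0,0,0,0,0.06,-0.03,0,0,0,0,0,0.06,-0.04,0,0,0,0,0,0.06]'

```text
clock: 10.18
eef_pos: [432.4, 89.0, 48.7]
eef_rot: [-2.964, 1.57, -2.963]
wrist_force: [0.4, -0.1, -0.1]
finger_gap: 60.2
```

Run:
```python
from h import *
im,T=snap('wrist','w4.png')
s,_=snap('side'); c=cv2.resize(s[225:345,255:375],(480,480),interpolation=cv2.INTER_CUBIC)
cv2.imwrite('pics/w4m.png',np.hstack([im[0:480,150:470],c])[:,:,::-1])
print(T[:3,3])
```

```text
[432.37893162  88.97272343  48.66710027]
```

View pics/w4m.png

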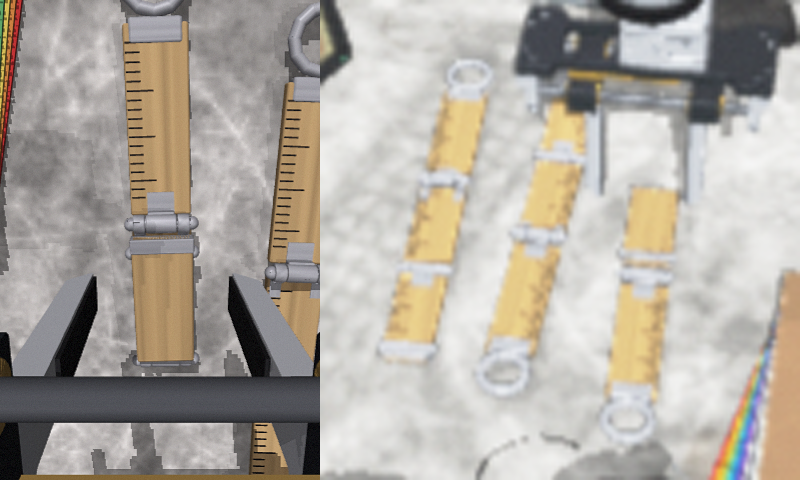

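Run:
```python
from h import *
np.set_printoptions(precision=1,suppress=True)
T=tool()
e=px2z('wrist',(223,311.5),13.5,T)[0]; t=px2z('wrist',(362,315.5),9,T)[0]; c=px2z('wrist',(248,311.5),18,T)[0]; r=px2z('wrist',(28,305),8,T)[0]
print(e,t,c,r,np.degrees(np.arctan2(*(e-r)[:2][::-1])), np.linalg.norm(e-t))
```

```text
[435.3 106.1  13.5] [438.1  10.1   9. ] [435.3  91.8  18. ] [431.7 214.1   8. ] -88.0779932710949 96.11862073643768
```

Emit:
step_arm --commands '[0,-0.0375,0.003,-1,0,0,0.06,0,-0.0375,0.003,-1,0,0,0.06,0.025,0,0,0,0,0,0.06,0.025,0,0,0,0,0,0.06,0.015,0,0,0,0,0,0.06]'

```text
clock: 10.9
eef_pos: [439.0, 14.1, -18.3]
eef_rot: [3.082, 1.57, 3.117]
wrist_force: [-0.3, 0.3, -0.2]
finger_gap: 60.1
```

Emit:
step_arm --commands '[0.004,0,0,0,0,0,0.06,0.003,0,0,0,0,0,0.06,0.003,0,0,0,0,0,0.06,0,0,0,0,0,0,0.06]'

```text
clock: 11.4
eef_pos: [439.8, 14.3, -26.8]
eef_rot: [-0.086, 1.57, -0.05]
wrist_force: [0.3, 0.5, 0.1]
finger_gap: 60.0
```

Emit:
step_arm --commands '[0,0,0,0,0,0,0.03,0,0,0,0,0,0,0.03,0,0,0,0,0,0,0.03,0,0,0,0,0,0,0.03]'

```text
clock: 11.9
eef_pos: [439.7, 14.3, -26.8]
eef_rot: [-0.204, 1.57, -0.168]
wrist_force: [-1.6, 0.2, 5.7]
finger_gap: 42.0
```

```bash
python3 -c "
from h import *
print(tool()[:3,3],jawdeg())
arc(92.1,-.049,3.093,14,-1,.03)
np.set_printoptions(precision=1,suppress=True)
manip.camera('scene');manip.camera('side')
for n in ('pour_tin','fan_deck'):
  for c in ('scene','side'): print(n,c,[(d['score'],d['centre'],px2z(c,d['centre'],50)[0]) for d in manip.find_in(n,c)[:1]])
"
```

```text
[439.70257044  14.25657124 -26.84577975] 2.04428537302176
-0.0206,0.0013,0,0,0,0,0.03
-0.0198,0.0059,0,0,0,0,0.03
-0.0179,0.0101,0,0,0,0,0.03
-0.0153,0.0138,0,0,0,0,0.03
-0.0118,0.0169,0,0,0,0,0.03
-0.0078,0.0191,0,0,0,0,0.03
-0.0033,0.0204,0,0,0,0,0.03
0.0013,0.0206,0,0,0,0,0.03
0.0059,0.0198,0,0,0,0,0.03
0.0101,0.0179,0,0,0,0,0.03
0.0138,0.0153,0,0,0,0,0.03
0.0169,0.0118,0,0,0,0,0.03
0.0192,0.0078,0,0,0,0,0.03
0.0203,0.0033,0,0,0,0,0.03
pour_tin scene [(0.57, [257.0, 184.6], array([445.5, 428.9,  50. ]))]
pour_tin side [(0.9, [364.1, 327.3], array([421.3, 388. ,  50. ]))]
fan_deck scene []
fan_deck side [(0.69, [325.3, 371.4], array([320.2, 246.8,  50. ]))]
```

Emit:
step_arm --commands '[-0.0206,0.0013,0,0,0,0,0.03,-0.0198,0.0059,0,0,0,0,0.03,-0.0179,0.0101,0,0,0,0,0.03,-0.0153,0.0138,0,0,0,0,0.03,-0.0118,0.0169,0,0,0,0,0.03]' --squeeze 20

```text
clock: 12.82
eef_pos: [437.7, 62.6, 58.8]
eef_rot: [-1.029, 1.571, -0.993]
wrist_force: [-0.3, -0.1, -1.6]
finger_gap: 42.0
```

Emit:
step_arm --commands '[-0.0078,0.0191,0,0,0,0,0.03,-0.0033,0.0204,0,0,0,0,0.03,0.0013,0.0206,0,0,0,0,0.03,0.0059,0.0198,0,0,0,0,0.03,0.0101,0.0179,0,0,0,0,0.03]'

```text
clock: 13.45
eef_pos: [434.4, 161.2, 52.5]
eef_rot: [0.831, 1.569, 0.866]
wrist_force: [-2.3, 3.2, 5.0]
finger_gap: 41.8
```

Emit:
step_arm --commands '[0.0138,0.0153,0,0,0,0,0.03,0.0169,0.0118,0,0,0,0,0.03,0.0192,0.0078,0,0,0,0,0.03,0.0203,0.0033,0,0,0,0,0.03,0.001,0,0,0,0,0,0.03]'

```text
clock: 14.08
eef_pos: [432.5, 198.2, -20.7]
eef_rot: [-2.733, 1.569, -2.697]
wrist_force: [-0.4, 1.4, -0.7]
finger_gap: 41.7
```

Emit:
step_arm --commands '[0,0,0,0,0,0,0.03,0,0,0,0,0,0,0.06,0,0,0,0,0,0,0.06,-0.03,0,0,0,0,0,0.06,-0.04,0,0,0,0,0,0.06]'

```text
clock: 14.7
eef_pos: [432.4, 197.9, 51.3]
eef_rot: [-2.755, 1.569, -2.72]
wrist_force: [0.6, -0.3, -0.2]
finger_gap: 59.9
```

Run:
```python
from h import *
np.set_printoptions(precision=1,suppress=True)
im,T=snap('wrist','w5.png')
print(T[:3,3],jawdeg())
s,_=snap('side','d5.png'); c=cv2.resize(s[225:345,255:375],(480,480),interpolation=cv2.INTER_CUBIC)
cv2.imwrite('pics/w5m.png',np.hstack([im[0:480,150:470],c])[:,:,::-1])
```

```text
[432.4 197.9  51.3] 2.0372459947884187
```

View pics/w5m.png

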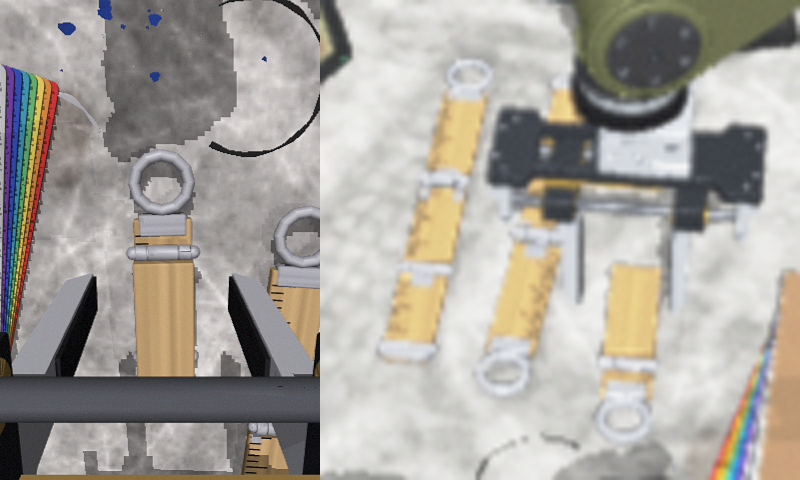

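```bash
cat >> h.py <<'E'
SX,SY,SA=604.6,-339.5,np.radians(-6.816)
def st(p):
    c,s=np.cos(SA),np.sin(SA); return np.array([SX+p[0]*c-p[1]*s,SY+p[0]*s+p[1]*c,p[2]])
E
python3 - <<'E'
from h import *
np.set_printoptions(precision=1,suppress=True)
T=tool()
r=px2z('wrist',(181,311),6,T)[0];h=px2z('wrist',(252,313),18,T)[0]
print(r,h,np.degrees(np.arctan2(*(h-r)[:2][::-1])),np.linalg.norm((r-h)[:2]))
print('fan',px2z('wrist',(90,208),20,T))
for y in(80,0,-80): print(st((-130,y,205)),st((-42,y,205)))
# knock check: scene diff on M,B
E
```

```text
[433.4 239.4   6. ] [436.1 198.   18. ] -86.32527544239773 41.47845555362296
fan [[375.5 288.6  20. ]]
[ 485.  -244.6  205. ] [ 572.4 -255.1  205. ]
[ 475.5 -324.1  205. ] [ 562.9 -334.5  205. ]
[ 466.  -403.5  205. ] [ 553.4 -413.9  205. ]
```

Emit:
step_arm --commands '[0,0.021,0.001,0,0,0,0.056,0,0.0205,0,0,0,0,0.056,0.03,0,0,0,0,0,0.056,0.03,0,0,0,0,0,0.056,0,0,0,0,0,0,0.056]'

```text
clock: 15.42
eef_pos: [431.1, 239.0, -11.0]
eef_rot: [-2.734, 1.567, -2.698]
wrist_force: [1.1, 0.3, 0.4]
finger_gap: 55.9
```

Emit:
step_arm --commands '[0.012,0,0,0,0,0,0.056,0.004,0,0,0,0,0,0.056,0.002,0,0,0,0,0,0.056,0,0,0,0,0,0,0.056]'

```text
clock: 15.92
eef_pos: [432.7, 239.8, -26.8]
eef_rot: [0.375, 1.57, 0.411]
wrist_force: [0.2, -0.1, 0.3]
finger_gap: 56.0
```

Emit:
step_arm --commands '[0,0,0,0,0,0,0.03,0,0,0,0,0,0,0.03,0,0,0,0,0,0,0.03,0,0,0,0,0,0,0.03]' --squeeze 20

```text
clock: 16.42
eef_pos: [432.7, 239.9, -26.8]
eef_rot: [0.546, 1.57, 0.582]
wrist_force: [-1.0, 1.1, 6.1]
finger_gap: 38.6
```

Emit:
step_arm --commands '[-0.024,-0.002,0,0,0,0,0.03,-0.023,-0.006,0,0,0,0,0.03,-0.022,-0.01,0,0,0,0,0.03,-0.02,-0.014,0,0,0,0,0.03,-0.018,-0.017,0,0,0,0,0.03]'

```text
clock: 17.05
eef_pos: [434.0, 190.2, 80.3]
eef_rot: [-2.272, 1.571, -2.236]
wrist_force: [-0.6, -0.6, -1.8]
finger_gap: 38.1
```

Emit:
step_arm --commands '[-0.015,-0.018,0,0,0,0,0.03,-0.013,-0.02,0,0,0,0,0.03,-0.012,-0.02,0,0,0,0,0.03,-0.012,-0.015,0,0,0,0,0.03,-0.015,-0.01,0,0,0,0,0.03]'

```text
clock: 17.68
eef_pos: [437.0, 106.9, 147.4]
eef_rot: [-2.98, 1.57, -2.944]
wrist_force: [0.0, 0.5, -2.5]
finger_gap: 38.6
```

Emit:
step_arm --commands '[-0.02,0,0,0,0,0,0.03,-0.02,0,0,0,0,0,0.03,-0.02,0,0,0,0,0,0.03,-0.018,0,0,0,0,0,0.03,0,0,0,0,0,0,0.03]'

```text
clock: 18.3
eef_pos: [437.6, 107.8, 226.0]
eef_rot: [0.14, 1.569, 0.176]
wrist_force: [-0.3, -0.1, -2.6]
finger_gap: 38.5
```

Emit:
step_arm --commands '[0,0,0,0,0,0,0.03,0,0,0,0,0,0,0.03,0,0,0,0,0,0,0.03]'

```text
clock: 18.68
eef_pos: [437.0, 107.7, 224.4]
eef_rot: [-2.993, 1.57, -2.957]
wrist_force: [-0.5, 0.5, -1.8]
finger_gap: 38.5
```

Run:
```python
from h import *
np.set_printoptions(precision=1,suppress=True)
print(tool()[:3,3],jawdeg(),manip.read_state()['joints'])
for p,j in (((475,-324.1,186),-96.8),):
    goto(p,j,step=45,deg=6.5,gap=.03)
s,_=snap('side','d6.png');w,_=snap('wrist','w6.png')
c=cv2.resize(s[130:350,230:430],(440,480),interpolation=cv2.INTER_CUBIC)
cv2.imwrite('pics/w6m.png',np.hstack([w[:,150:470],c])[:,:,::-1])
```

```text
[437.  107.7 224.4] 2.042911394889431 [ 0.2  0.   1.7 -0.   1.4  0.1]
rows 13
0.003,-0.0333,0.0017,-6.24,-0,-0,0.03
0.003,-0.0333,-0.0019,-6.24,-0,-0,0.03
0.003,-0.0329,-0.0055,-6.24,-0,-0,0.03
0.003,-0.0321,-0.009,-6.24,-0,-0,0.03
0.003,-0.0309,-0.0125,-6.24,-0,-0,0.03
0.003,-0.0294,-0.0158,-6.24,-0,-0,0.03
0.003,-0.0275,-0.0189,-6.24,-0,-0,0.03
0.003,-0.0253,-0.0217,-6.24,-0,-0,0.03
0.003,-0.0228,-0.0244,-6.24,-0,-0,0.03
0.003,-0.02,-0.0267,-6.24,-0,-0,0.03
0.003,-0.017,-0.0287,-6.24,-0,-0,0.03
0.003,-0.0137,-0.0304,-6.24,-0,-0,0.03
0.003,-0.0103,-0.0317,-6.24,-0,-0,0.03
```

View pics/w6m.png

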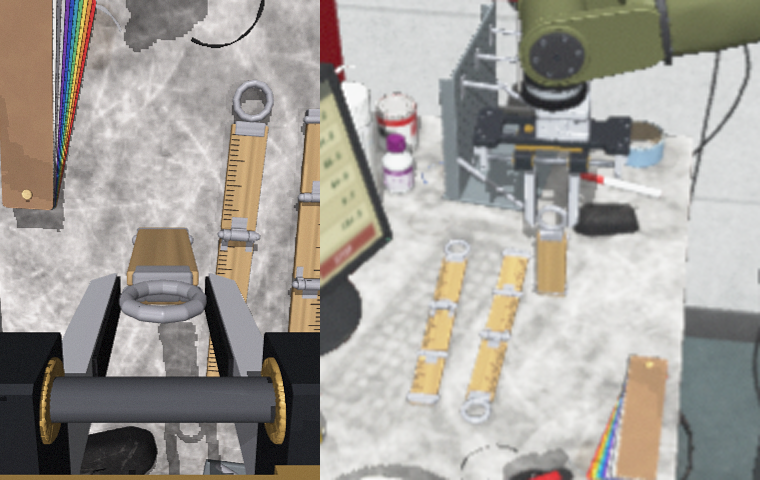

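Run:
```python
from h import *
goto((466,-403.5,186),83.2,step=36,deg=6,gap=.03)
```

```text
rows 15
0.0026,-0.0341,0.0007,-5.41,-0,-0,0.03
0.0026,-0.034,-0.0025,-5.41,-0,-0,0.03
0.0026,-0.0337,-0.0057,-5.41,-0,-0,0.03
0.0026,-0.033,-0.0089,-5.41,-0,-0,0.03
0.0026,-0.032,-0.0119,-5.41,-0,-0,0.03
0.0026,-0.0307,-0.0149,-5.41,-0,-0,0.03
0.0026,-0.0292,-0.0177,-5.41,-0,-0,0.03
0.0026,-0.0274,-0.0204,-5.41,-0,-0,0.03
0.0026,-0.0253,-0.0229,-5.41,-0,-0,0.03
0.0026,-0.0231,-0.0252,-5.41,-0,-0,0.03
0.0026,-0.0206,-0.0272,-5.41,-0,-0,0.03
0.0026,-0.0179,-0.0291,-5.41,-0,-0,0.03
0.0026,-0.0151,-0.0306,-5.41,-0,-0,0.03
0.0026,-0.0122,-0.0319,-5.41,-0,-0,0.03
0.0026,-0.0091,-0.0329,-5.41,-0,-0,0.03
```

Emit:
step_arm --commands '[0.0026,-0.0341,0.0007,-5.41,0,0,0.03,0.0026,-0.034,-0.0025,-5.41,0,0,0.03,0.0026,-0.0337,-0.0057,-5.41,0,0,0.03,0.0026,-0.033,-0.0089,-5.41,0,0,0.03,0.0026,-0.032,-0.0119,-5.41,0,0,0.03]'

```text
clock: 19.4
eef_pos: [446.7, -63.8, 211.7]
eef_rot: [-1.106, 1.571, -0.595]
wrist_force: [0.9, 1.0, -2.8]
finger_gap: 38.4
```

Emit:
step_arm --commands '[0.0026,-0.0307,-0.0149,-5.41,0,0,0.03,0.0026,-0.0292,-0.0177,-5.41,0,0,0.03,0.0026,-0.0274,-0.0204,-5.41,0,0,0.03,0.0026,-0.0253,-0.0229,-5.41,0,0,0.03,0.0026,-0.0231,-0.0252,-5.41,0,0,0.03]'

```text
clock: 20.02
eef_pos: [456.3, -234.3, 198.6]
eef_rot: [1.598, 1.571, 2.581]
wrist_force: [-0.5, -0.1, -1.6]
finger_gap: 38.8
```

Emit:
step_arm --commands '[0.0026,-0.0206,-0.0272,-5.41,0,0,0.03,0.0026,-0.0179,-0.0291,-5.41,0,0,0.03,0.0026,-0.0151,-0.0306,-5.41,0,0,0.03,0.0026,-0.0122,-0.0319,-5.41,0,0,0.03,0.0026,-0.0091,-0.0329,-5.41,0,0,0.03]'

```text
clock: 20.65
eef_pos: [466.0, -404.7, 185.5]
eef_rot: [0.977, 1.57, 2.432]
wrist_force: [0.5, 0.9, -3.1]
finger_gap: 38.4
```

Emit:
step_arm --commands '[0,0,0,0,0,0,0.03,0,0,0,0,0,0,0.03,0,0,0,0,0,0,0.03]'

```text
clock: 21.02
eef_pos: [466.3, -402.8, 186.1]
eef_rot: [-1.999, 1.571, -0.547]
wrist_force: [0.2, 1.1, -2.8]
finger_gap: 38.4
```

Run:
```python
from h import *
np.set_printoptions(precision=1,suppress=True)
print(tool()[:3,3],jawdeg(),manip.read_state()['joints'])
w,T=snap('wrist','w7.png')
v=w.copy()
for y in (80,0,-80):
    for p in ((0,y,205),(-60,y,205),(-68,y,213)):
        r,c=proj('wrist',st(p),T)[0]; print(y,p,r,c); cv2.circle(v,(int(round(c)),int(round(r))),2,(255,0,0),-1) if abs(r)<2000 and abs(c)<2000 else 0
cv2.imwrite('pics/w7m.png',cv2.resize(v,(800,600))[:,:,::-1])
```

```text
[ 466.3 -402.8  186.1] 83.20076781759784 [-0.8  0.4  1.3  0.   1.4 -2.2]
80 (0, 80, 205) 503.66680858257274 599.6994848340142
80 (-60, 80, 205) 410.71701881163955 619.9172027849321
80 (-68, 80, 213) 407.34428628076444 634.3218515819176
0 (0, 0, 205) 503.7115083108481 456.0727730776843
0 (-60, 0, 205) 410.69437395959926 466.2739656161225
0 (-68, 0, 213) 407.3246693800181 473.50713905715475
-80 (0, -80, 205) 503.62031548193147 312.21413923726254
-80 (-60, -80, 205) 410.5703974784999 312.34790371627076
-80 (-68, -80, 213) 407.19613371931916 312.3686533674206
```

View pics/w7m.png

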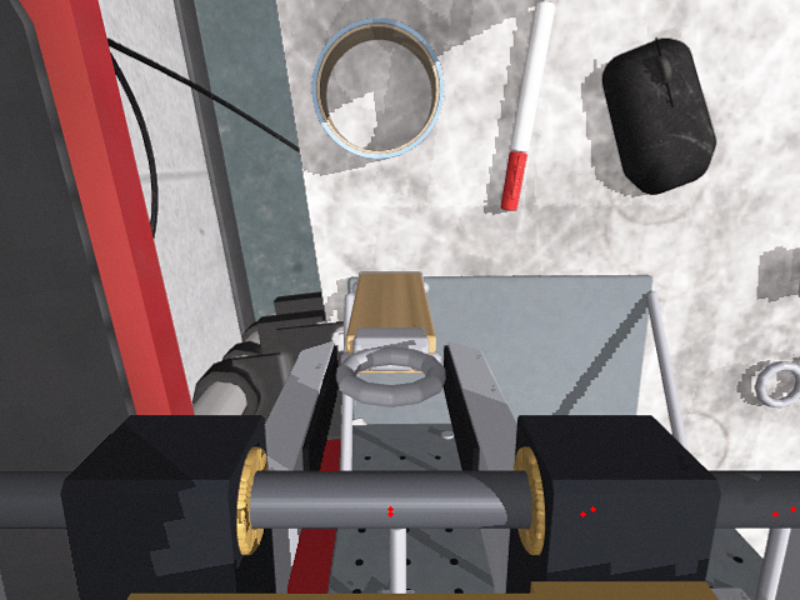

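Run:
```python
from h import *
np.set_printoptions(precision=1,suppress=True)
T=tool()
C=[(222.4,280),(221.6,520)]
print([st(p) for p in((-120,-115,10),(-120,115,10))],px2z('wrist',C,10,T), proj('wrist',[st((-120,-115,10)),st((-120,115,10))],T))
# hook line points at row 448
for col,y in((318.5,-80),(617.6,80)):
    p=px2z('wrist',(448,col),205,T)[0]; d=p-st((0,0,0)); c,s=np.cos(SA),np.sin(SA); print(p,'stand frame',c*d[0]+s*d[1],-s*d[0]+c*d[1])
```

```text
[array([ 471.8, -439.4,   10. ]), array([ 499.1, -211.1,   10. ])] [[ 476.1 -435.3   10. ]
 [ 501.7 -212.3   10. ]] [[218.4 274.9]
 [218.8 521.4]]
[ 559.  -411.3  205. ] stand frame -36.78696497505265 -76.70740758103584
[ 577.8 -252.6  205. ] stand frame -36.87922760360871 83.10691165309693
```

```bash
sed -i 's/^SX,SY,SA=.*/SX,SY,SA=608.0,-336.7,np.radians(-6.7)/' h.py
cat >> h.py <<'E'
def instand():
    d=tool()[:3,3]-np.array([SX,SY,0]); c,s=np.cos(SA),np.sin(SA); return np.round([c*d[0]+s*d[1],-s*d[0]+c*d[1],d[2]],1)
E
python3 -c "
from h import *
print(instand())"
```

```text
[-133.   -82.2  186.2]
```

Emit:
step_arm --commands '[0.01,0,0.002,0,0,0,0.03,0,-0.018,0,0,0,0,0.03,0,-0.018,0,0,0,0,0.03,0,-0.015,0,0,0,0,0.03,0,0,0,0,0,0,0.03]'

```text
clock: 21.7
eef_pos: [517.3, -407.0, 174.8]
eef_rot: [0.891, 1.57, 2.343]
wrist_force: [0.4, 0.5, -3.0]
finger_gap: 38.7
```

Emit:
step_arm --commands '[0,-0.01,0,0,0,0,0.03,0,-0.01,0,0,0,0,0.03,0,-0.01,0,0,0,0,0.03,0,-0.01,0,0,0,0,0.03,0,0,0,0,0,0,0.03]'

```text
clock: 22.32
eef_pos: [557.2, -412.2, 175.4]
eef_rot: [0.832, 1.571, 2.284]
wrist_force: [-0.4, -0.9, -2.9]
finger_gap: 38.2
```

Run:
```python
from h import *
print(instand(),manip.read_state()['wrist_force'])
w,T=snap('wrist','w8.png'); s,_=snap('side','d8.png'); a,_=snap('scene','s8.png')
c=cv2.resize(s[120:260,250:370],(410,480),interpolation=cv2.INTER_CUBIC)
cv2.imwrite('pics/w8m.png',np.hstack([w[:,130:500],c])[:,:,::-1])
```

```text
[-41.6 -80.9 175.4] [-0.44641959 -0.93527892 -2.94069418]
```

View pics/w8m.png

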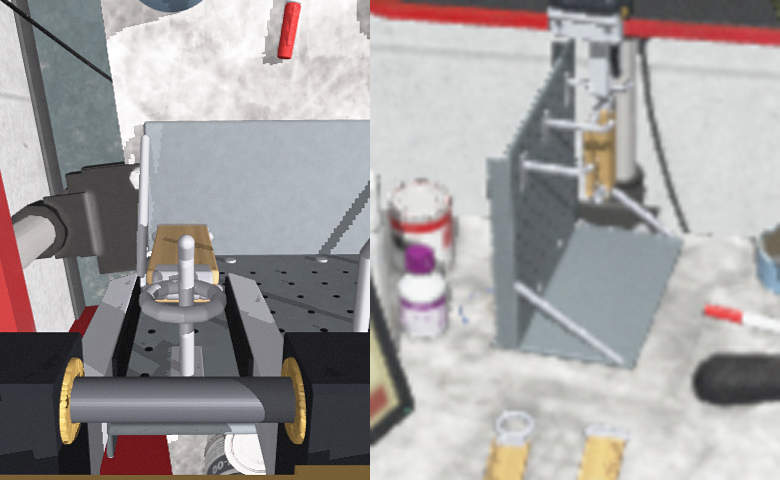

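Emit:
step_arm --commands '[0.005,0,0,0,0,0,0.03,0.005,0,0,0,0,0,0.03,0.003,0,0,0,0,0,0.03,0,0,0,0,0,0,0.03]'

```text
clock: 22.98
eef_pos: [556.8, -412.5, 163.6]
eef_rot: [-2.095, 1.569, -0.643]
wrist_force: [-1.4, -0.1, 3.3]
finger_gap: 38.6
```

Emit:
step_arm --commands '[0,0,0,0,0,0,0.046,0,0,0,0,0,0,0.056,0,0,0,0,0,0,0.056,-0.02,0,0,0,0,0,0.056,-0.04,0,0,0,0,0,0.056]'

```text
clock: 23.6
eef_pos: [556.1, -411.9, 221.8]
eef_rot: [0.984, 1.567, 2.436]
wrist_force: [-0.0, 0.5, -0.2]
finger_gap: 55.9
```

Emit:
step_arm --commands '[-0.04,0.01,0,0,0,0,0.06,-0.01,0.04,0,0,0,0,0.06,0,0.05,0,0,0,0,0.06,0,0.05,0,0,0,0,0.06,0,0,0,0,0,0,0.06]'

```text
clock: 24.22
eef_pos: [405.6, -394.5, 273.8]
eef_rot: [-2.457, 1.57, -1.007]
wrist_force: [0.9, 0.2, 0.5]
finger_gap: 60.0
```

Run:
```python
from h import *
np.set_printoptions(precision=1,suppress=True)
print(instand(),tool()[:3,3],jawdeg())
w,T=snap('wrist','w9.png'); s,_=snap('side','d9.png'); a,_=snap('scene','s9.png')
d=cv2.imread('pics/d6.png').astype(int)[:,:,::-1]
for n,sl in(('M',np.s_[300:345,285:310]),('B',np.s_[300:345,270:285])): pass
D=np.abs(s.astype(int)-cv2.imread('pics/d0.png')[:,:,::-1].astype(int)).sum(2)
S=np.abs(a.astype(int)-cv2.imread('pics/s0.png')[:,:,::-1].astype(int)).sum(2)
print('scene diff rods B',S[215:232,262:362].mean(),'M',S[236:252,252:356].mean(),'F',S[258:275,245:350].mean())
for n in('rod_a','rod_a_ring'):
  for c in('scene','side'): print(n,c,[(round(q['score'],2),np.round(q['centre'],1)) for q in manip.find_in(n,c)])
c=cv2.resize(s[120:260,250:370],(410,480),interpolation=cv2.INTER_CUBIC)
b=cv2.resize(a[160:265,370:480],(390,480),interpolation=cv2.INTER_CUBIC)
cv2.imwrite('pics/w9m.png',np.hstack([b,c])[:,:,::-1])
```

```text
[-194.3  -81.   273.8] [ 405.6 -394.5  273.8] 83.0697447776907
scene diff rods B 124.18352941176471 M 145.02463942307693 F 162.16918767507002
rod_a scene [(0.53, array([243.5, 255.5])), (0.5, array([215.8, 343.7]))]
rod_a side [(0.85, array([163.6, 318.6])), (0.58, array([282.3, 281.5]))]
rod_a_ring scene [(0.18, array([296.9, 239.1]))]
rod_a_ring side [(0.73, array([160.1, 320.8]))]
```

Run:
```python
from h import *
goto((480,50.5,259.2),0.08,step=36,deg=6,gap=.06)
```

```text
rows 14
0.001,-0.0013,0.0322,5.94,0,-0,0.06
0.001,0.002,0.0321,5.94,0,-0,0.06
0.001,0.0053,0.0318,5.94,0,-0,0.06
0.001,0.0086,0.031,5.94,0,-0,0.06
0.001,0.0117,0.03,5.94,0,-0,0.06
0.001,0.0148,0.0286,5.94,0,-0,0.06
0.001,0.0177,0.0269,5.94,0,-0,0.06
0.001,0.0203,0.025,5.94,0,-0,0.06
0.001,0.0228,0.0227,5.94,0,-0,0.06
0.0009,0.025,0.0202,5.94,0,-0,0.06
0.0009,0.027,0.0175,5.94,0,-0,0.06
0.0009,0.0287,0.0146,5.94,0,-0,0.06
0.0009,0.03,0.0116,5.94,0,-0,0.06
0.0009,0.0311,0.0084,5.94,0,-0,0.06
```

Emit:
step_arm --commands '[0.001,-0.0013,0.0322,5.94,0,0,0.06,0.001,0.002,0.0321,5.94,0,0,0.06,0.001,0.0053,0.0318,5.94,0,0,0.06,0.001,0.0086,0.031,5.94,0,0,0.06,0.001,0.0117,0.03,5.94,0,0,0.06]'

```text
clock: 25.2
eef_pos: [433.9, -234.5, 267.7]
eef_rot: [1.671, 1.571, 2.602]
wrist_force: [0.7, -0.1, -0.5]
finger_gap: 60.2
```

Emit:
step_arm --commands '[0.001,0.0148,0.0286,5.94,0,0,0.06,0.001,0.0177,0.0269,5.94,0,0,0.06,0.001,0.0203,0.025,5.94,0,0,0.06,0.001,0.0228,0.0227,5.94,0,0,0.06,0.0009,0.025,0.0202,5.94,0,0,0.06]'

```text
clock: 25.82
eef_pos: [459.6, -75.5, 262.8]
eef_rot: [2.456, 1.571, 2.868]
wrist_force: [0.2, -1.0, -0.1]
finger_gap: 59.7
```

Emit:
step_arm --commands '[0.0009,0.027,0.0175,5.94,0,0,0.06,0.0009,0.0287,0.0146,5.94,0,0,0.06,0.0009,0.03,0.0116,5.94,0,0,0.06,0.0009,0.0311,0.0084,5.94,0,0,0.06,0,0,0,0,0,0,0.06]'

```text
clock: 26.45
eef_pos: [479.9, 52.0, 259.0]
eef_rot: [2.99, 1.57, 2.993]
wrist_force: [0.1, -0.4, 0.7]
finger_gap: 59.9
```

Emit:
step_arm --commands '[0,0,0,0,0,0,0.06]'

```text
clock: 26.58
eef_pos: [479.7, 50.1, 259.2]
eef_rot: [-2.534, 1.57, -2.531]
wrist_force: [-0.2, -0.1, -0.6]
finger_gap: 60.2
```

Run:
```python
from h import *
np.set_printoptions(precision=2,suppress=True)
print(tool()[:3,3],jawdeg())
w,T=snap('wrist','w10.png'); o=cv2.imread('pics/w1.png'); n=w[:,:,::-1]
def reg(box):
    r0,r1,c0,c1=box; t=cv2.cvtColor(o[r0:r1,c0:c1],cv2.COLOR_BGR2GRAY)
    m=cv2.matchTemplate(cv2.cvtColor(n,cv2.COLOR_BGR2GRAY),t,cv2.TM_CCOEFF_NORMED); _,v,_,p=cv2.minMaxLoc(m); return p[1]-r0,p[0]-c0,v
for k,b in {'M ring':(15,75,325,380),'M eye':(150,200,315,380),'M tip':(235,275,315,370),'M pull':(300,332,315,365),'B pull':(38,75,395,455),'B tip':(115,155,395,450),'B eye':(200,240,395,448),'bg':(0,100,460,520)}.items(): print(k,reg(b))
```

```text
[479.71  50.07 259.24] 0.14312095281336348
M ring (0, 0, 0.9358215928077698)
M eye (0, 0, 0.9079504609107971)
M tip (0, 0, 0.8728440999984741)
M pull (0, 0, 0.9190868139266968)
B pull (0, 0, 0.9041485786437988)
B tip (0, 0, 0.9201632142066956)
B eye (0, 0, 0.9163467884063721)
bg (0, 0, 0.960776150226593)
```

Emit:
step_arm --commands '[0.03,-0.0236,0.0053,1,0,0,0.06,0.03,-0.0236,0.0053,1,0,0,0.06,0.03,-0.0238,0.0045,0,0,0,0.06,0.03,-0.0238,0.0045,0,0,0,0.06,0.03,-0.0238,0.0045,0,0,0,0.06]'

```text
clock: 27.25
eef_pos: [500.8, -70.5, 108.6]
eef_rot: [-0.397, 1.57, -0.432]
wrist_force: [1.0, 0.0, 0.5]
finger_gap: 60.1
```

Emit:
step_arm --commands '[0.03,-0.0238,0.0045,0,0,0,0.06,0.03,0,0,0,0,0,0.06,0,0,0,0,0,0,0.06]'

```text
clock: 27.62
eef_pos: [503.2, -93.4, 47.9]
eef_rot: [2.935, 1.567, 2.9]
wrist_force: [0.2, 0.2, 1.1]
finger_gap: 59.8
```

Run:
```python
from h import *
np.set_printoptions(precision=1,suppress=True)
print(tool()[:3,3],jawdeg()); goto((511.7,-91.7,-17),-1.85,step=25,gap=.06)
arc(76.06,.16,3.10,10,-1,.03)
```

```text
[503.2 -93.4  47.9] -2.009211420451656
rows 3
0.0216,0.0006,0.0029,-0.05,-0.07,-0.01,0.06
0.0216,0.0006,0.0029,-0.05,-0.07,-0.01,0.06
0.0216,0.0006,0.0028,-0.05,-0.07,-0.01,0.06
-0.0212,0.0067,0,0,0,0,0.03
-0.0184,0.0126,0,0,0,0,0.03
-0.014,0.0174,0,0,0,0,0.03
-0.0083,0.0207,0,0,0,0,0.03
-0.0019,0.0222,0,0,0,0,0.03
0.0046,0.0218,0,0,0,0,0.03
0.0106,0.0195,0,0,0,0,0.03
0.0159,0.0157,0,0,0,0,0.03
0.0198,0.0103,0,0,0,0,0.03
0.0219,0.0042,0,0,0,0,0.03
```

Emit:
step_arm --commands '[0,0.001,0.0085,0,0,0,0.06,0.025,0,0,0,0,0,0.06,0.025,0,0,0,0,0,0.06,0.015,0,0,0,0,0,0.06,0,0,0,0,0,0,0.06]'

```text
clock: 28.25
eef_pos: [513.3, -91.9, -15.6]
eef_rot: [2.988, 1.57, 2.953]
wrist_force: [0.4, -0.2, 0.8]
finger_gap: 60.0
```

Emit:
step_arm --commands '[0,0,0,0,0,0,0.03,0,0,0,0,0,0,0.03,0,0,0,0,0,0,0.03,0,0,0,0,0,0,0.03]' --squeeze 20

```text
clock: 28.75
eef_pos: [513.3, -92.1, -15.4]
eef_rot: [-0.341, 1.57, -0.375]
wrist_force: [-0.0, -1.8, 0.3]
finger_gap: 41.7
```

Emit:
step_arm --commands '[-0.0212,0.0067,0,0,0,0,0.03,-0.0184,0.0126,0,0,0,0,0.03,-0.014,0.0174,0,0,0,0,0.03,-0.0083,0.0207,0,0,0,0,0.03,-0.0019,0.0222,0,0,0,0,0.03]'

```text
clock: 29.38
eef_pos: [517.3, -11.6, 51.1]
eef_rot: [-0.224, 1.566, -0.258]
wrist_force: [-4.6, -2.1, 19.9]
finger_gap: 41.7
```

Emit:
step_arm --commands '[0.0046,0.0218,0,0,0,0,0.03,0.0106,0.0195,0,0,0,0,0.03,0.0159,0.0157,0,0,0,0,0.03,0.0198,0.0103,0,0,0,0,0.03,0.018,0.004,0,0,0,0,0.03]'

```text
clock: 30.0
eef_pos: [518.1, 60.2, -21.3]
eef_rot: [1.376, 1.57, 1.343]
wrist_force: [-0.2, 1.5, -1.1]
finger_gap: 41.9
```

Emit:
step_arm --commands '[0,0,0,0,0,0,0.03,0,0,0,0,0,0,0.06,0,0,0,0,0,0,0.06,-0.03,0,0,0,0,0,0.06,-0.04,0,0,0,0,0,0.06]'

```text
clock: 30.62
eef_pos: [517.9, 58.4, 50.0]
eef_rot: [-2.998, 1.57, -3.033]
wrist_force: [-0.4, -0.5, 0.5]
finger_gap: 59.9
```

Run:
```python
from h import *
np.set_printoptions(precision=1,suppress=True)
w,T=snap('wrist','w11.png'); print(T[:3,3],jawdeg())
# compare to F's state w4 (same relative pose): register pieces
o=cv2.cvtColor(cv2.imread('pics/w4.png'),cv2.COLOR_BGR2GRAY); n=cv2.cvtColor(w,cv2.COLOR_RGB2GRAY)
for k,(r0,r1,c0,c1) in {'eyehinge':(195,260,265,360),'tiphinge':(335,374,270,355),'eyeplate':(10,45,265,345)}.items():
    m=cv2.matchTemplate(n[max(0,r0-60):r1+60,c0-60:c1+60],o[r0:r1,c0:c1],cv2.TM_CCOEFF_NORMED);_,v,_,p=cv2.minMaxLoc(m);print(k,'d row,col',p[1]-min(60,r0),p[0]-60,v)
```

```text
[517.9  58.4  50. ] -1.995213047456826
eyehinge d row,col 0 -1 0.8263707756996155
tiphinge d row,col -1 3 0.7312613129615784
eyeplate d row,col 1 -8 0.8342618346214294
```

Run:
```python
from h import *
np.set_printoptions(precision=1,suppress=True)
T=tool()
e=px2z('wrist',(223,310.5),13.5,T)[0]; t=px2z('wrist',(361,318.5),9,T)[0]; r=px2z('wrist',(29,297),8,T)[0]
y=np.degrees(np.arctan2(*(e-r)[:2][::-1])); print(e,t,r,y)
u=np.array([np.cos(np.radians(y)),np.sin(np.radians(y))]); print('tip hinge',e[:2]+92*u)
goto([*(e[:2]+92*u),48],y+90,step=38)
```

```text
[520.9  74.5  13.5] [522.9 -22.4   9. ] [517.2 183.9   8. ] -88.08167557421531
tip hinge [524.  -17.5]
rows 3
0.0025,-0.0253,0.002,-1.3,0.13,-0,0.094
0.0025,-0.0254,0.0014,-1.3,0.13,-0,0.094
0.0025,-0.0254,0.0008,-1.3,0.13,-0,0.094
```

Emit:
step_arm --commands '[0,-0.038,0.001,-1.5,0,0,0.06,0,-0.038,0.001,-1.5,0,0,0.06,0.025,0,0,0,0,0,0.06,0.025,0,0,0,0,0,0.06,0.015,0,0,0,0,0,0.06]'

```text
clock: 31.3
eef_pos: [518.5, -17.5, -16.4]
eef_rot: [-2.968, 1.571, -2.95]
wrist_force: [0.3, -0.7, -0.4]
finger_gap: 60.1
```

Emit:
step_arm --commands '[0.004,0,0,0,0,0,0.06,0.004,0,0,0,0,0,0.06,0.003,0,0,0,0,0,0.06,0,0,0,0,0,0,0.06]'

```text
clock: 31.8
eef_pos: [518.8, -17.2, -26.6]
eef_rot: [-0.131, 1.57, -0.113]
wrist_force: [0.6, -0.1, -0.1]
finger_gap: 60.1
```

Emit:
step_arm --commands '[0,0,0,0,0,0,0.03,0,0,0,0,0,0,0.03,0,0,0,0,0,0,0.03,0,0,0,0,0,0,0.03]'

```text
clock: 32.3
eef_pos: [518.8, -17.2, -26.6]
eef_rot: [-0.197, 1.57, -0.179]
wrist_force: [0.4, 0.2, 1.0]
finger_gap: 41.4
```

Emit:
step_arm --commands '[-0.0206,0.0013,0,0,0,0,0.03,-0.0198,0.0059,0,0,0,0,0.03,-0.0179,0.0101,0,0,0,0,0.03,-0.0153,0.0138,0,0,0,0,0.03,-0.0118,0.0169,0,0,0,0,0.03]' --squeeze 20

```text
clock: 32.92
eef_pos: [517.7, 31.6, 59.3]
eef_rot: [-1.662, 1.571, -1.644]
wrist_force: [-0.0, 0.4, -1.4]
finger_gap: 41.7
```

Emit:
step_arm --commands '[-0.0078,0.0191,0,0,0,0,0.03,-0.0033,0.0204,0,0,0,0,0.03,0.0013,0.0206,0,0,0,0,0.03,0.0059,0.0198,0,0,0,0,0.03,0.0101,0.0179,0,0,0,0,0.03]'

```text
clock: 33.55
eef_pos: [516.1, 130.6, 52.6]
eef_rot: [0.808, 1.57, 0.826]
wrist_force: [-1.3, 0.2, 0.8]
finger_gap: 41.9
```

Emit:
step_arm --commands '[0.0138,0.0153,0,0,0,0,0.03,0.0169,0.0118,0,0,0,0,0.03,0.0192,0.0078,0,0,0,0,0.03,0.0203,0.0033,0,0,0,0,0.03,0.001,0,0,0,0,0,0.03]'

```text
clock: 34.17
eef_pos: [514.8, 166.7, -20.7]
eef_rot: [-2.844, 1.569, -2.826]
wrist_force: [0.1, 1.3, -0.1]
finger_gap: 41.9
```

Emit:
step_arm --commands '[0,0,0,0,0,0,0.03,0,0,0,0,0,0,0.06,0,0,0,0,0,0,0.06,-0.03,0,0,0,0,0,0.06,-0.04,0,0,0,0,0,0.06]'

```text
clock: 34.8
eef_pos: [514.8, 166.5, 51.6]
eef_rot: [-2.862, 1.569, -2.844]
wrist_force: [0.3, -0.2, 0.3]
finger_gap: 60.0
```

```bash
cat >> h.py <<'E'
def tm(n,ofile,box,pad=60):
    o=cv2.cvtColor(cv2.imread('pics/'+ofile),cv2.COLOR_BGR2GRAY); g=cv2.cvtColor(n,cv2.COLOR_RGB2GRAY); r0,r1,c0,c1=box
    a,b=max(0,r0-pad),max(0,c0-pad)
    m=cv2.matchTemplate(g[a:r1+pad,b:c1+pad],o[r0:r1,c0:c1],cv2.TM_CCOEFF_NORMED);_,v,_,p=cv2.minMaxLoc(m);return p[1]+a-r0,p[0]+b-c0,round(v,2)
E
python3 - <<'E'
from h import *
np.set_printoptions(precision=1,suppress=True)
w,T=snap('wrist','w12.png'); print(T[:3,3],jawdeg())
a=tm(w,'w5.png',(145,245,275,350)); b=tm(w,'w5.png',(235,265,270,355)); print(a,b)
r=px2z('wrist',(181+a[0],311+a[1]),6,T)[0];h=px2z('wrist',(252+b[0],313+b[1]),18,T)[0]
print(r,h,np.degrees(np.arctan2(*(h-r)[:2][::-1])),np.linalg.norm((r-h)[:2]))
E
```

```text
[514.8 166.5  51.6] 1.0277374861109116
(-1, 1, 0.79) (-1, 0, 0.85)
[514.3 207.9   6. ] [515.7 167.1  18. ] -88.05436460505884 40.90771104925662
```

Emit:
step_arm --commands '[0,0.021,0,0,0,0,0.056,0,0.0205,0,0,0,0,0.056,0.03,0,0,0,0,0,0.056,0.03,0,0,0,0,0,0.056,0,0,0,0,0,0,0.056]'

```text
clock: 35.48
eef_pos: [512.6, 208.7, -11.4]
eef_rot: [-2.845, 1.565, -2.826]
wrist_force: [0.2, -0.4, 0.6]
finger_gap: 56.1
```

Emit:
step_arm --commands '[0.012,0,0,0,0,0,0.056,0.004,0,0,0,0,0,0.056,0.002,0,0,0,0,0,0.056,0,0,0,0,0,0,0.056]'

```text
clock: 35.98
eef_pos: [514.7, 208.3, -26.5]
eef_rot: [0.26, 1.57, 0.278]
wrist_force: [0.1, -0.5, 0.7]
finger_gap: 56.0
```

Emit:
step_arm --commands '[0,0,0,0,0,0,0.03,0,0,0,0,0,0,0.03,0,0,0,0,0,0,0.03,0,0,0,0,0,0,0.03]' --squeeze 20

```text
clock: 36.48
eef_pos: [514.7, 208.3, -26.6]
eef_rot: [0.413, 1.57, 0.431]
wrist_force: [-1.4, -0.1, 3.1]
finger_gap: 38.5
```

Emit:
step_arm --commands '[-0.024,-0.002,0,0,0,0,0.03,-0.023,-0.006,0,0,0,0,0.03,-0.022,-0.01,0,0,0,0,0.03,-0.02,-0.014,0,0,0,0,0.03,-0.018,-0.017,0,0,0,0,0.03]'

```text
clock: 37.1
eef_pos: [515.3, 158.3, 81.0]
eef_rot: [-2.75, 1.571, -2.732]
wrist_force: [0.0, -0.2, -2.3]
finger_gap: 38.0
```

Emit:
step_arm --commands '[-0.015,-0.018,0,0,0,0,0.03,-0.013,-0.02,0,0,0,0,0.03,-0.012,-0.02,0,0,0,0,0.03,-0.012,-0.015,0,0,0,0,0.03,-0.015,-0.01,0,0,0,0,0.03]'

```text
clock: 37.72
eef_pos: [516.8, 75.2, 147.9]
eef_rot: [-2.997, 1.57, -2.979]
wrist_force: [0.3, 0.9, -2.0]
finger_gap: 38.4
```

Emit:
step_arm --commands '[-0.02,0,0,0,0,0,0.03,-0.02,0,0,0,0,0,0.03,-0.02,0,0,0,0,0,0.03,-0.018,0,0,0,0,0,0.03,0,0,0,0,0,0,0.03]'

```text
clock: 38.35
eef_pos: [517.4, 76.3, 226.6]
eef_rot: [0.095, 1.568, 0.113]
wrist_force: [-0.1, -0.5, -1.7]
finger_gap: 38.3
```

Emit:
step_arm --commands '[0,0,0,0,0,0,0.03,0,0,0,0,0,0,0.03]'

```text
clock: 38.6
eef_pos: [516.6, 76.2, 224.4]
eef_rot: [-3.109, 1.569, -3.091]
wrist_force: [-0.1, -0.4, -1.9]
finger_gap: 38.8
```

Run:
```python
from h import *
np.set_printoptions(precision=1,suppress=True)
print(tool()[:3,3],jawdeg(),manip.read_state()['joints'])
w,T=snap('wrist','w13.png'); print(tm(w,'w6.png',(220,325,265,360)))
goto(st((-130,0,186)),83.3,step=36,deg=6,gap=.03)
```

```text
[516.6  76.2 224.4] 1.0319989173692998 [0.1 0.2 1.5 0.  1.4 0.1]
(-2, 0, 0.92)
rows 14
0.0028,-0.0284,-0.0032,-5.88,-0,-0,0.03
0.0028,-0.0279,-0.0061,-5.88,-0,-0,0.03
0.0028,-0.0271,-0.0089,-5.88,-0,-0,0.03
0.0028,-0.0261,-0.0116,-5.88,-0,-0,0.03
0.0028,-0.0247,-0.0143,-5.88,-0,-0,0.03
0.0028,-0.0231,-0.0167,-5.88,-0,-0,0.03
0.0028,-0.0213,-0.019,-5.88,-0,-0,0.03
0.0028,-0.0192,-0.0211,-5.88,-0,-0,0.03
0.0028,-0.017,-0.0229,-5.88,-0,-0,0.03
0.0028,-0.0146,-0.0246,-5.88,-0,-0,0.03
0.0028,-0.012,-0.0259,-5.88,-0,-0,0.03
0.0028,-0.0092,-0.027,-5.88,-0,-0,0.03
0.0028,-0.0064,-0.0278,-5.88,-0,-0,0.03
0.0028,-0.0036,-0.0283,-5.88,-0,-0,0.03
```

Emit:
step_arm --commands '[0.0028,-0.0284,-0.0032,-5.88,0,0,0.03,0.0028,-0.0279,-0.0061,-5.88,0,0,0.03,0.0028,-0.0271,-0.0089,-5.88,0,0,0.03,0.0028,-0.0261,-0.0116,-5.88,0,0,0.03,0.0028,-0.0247,-0.0143,-5.88,0,0,0.03]'

```text
clock: 39.28
eef_pos: [503.2, -66.7, 210.8]
eef_rot: [2.351, 1.57, 2.886]
wrist_force: [0.1, -0.5, -1.7]
finger_gap: 38.3
```

Emit:
step_arm --commands '[0.0028,-0.0231,-0.0167,-5.88,0,0,0.03,0.0028,-0.0213,-0.019,-5.88,0,0,0.03,0.0028,-0.0192,-0.0211,-5.88,0,0,0.03,0.0028,-0.017,-0.0229,-5.88,0,0,0.03,0.0028,-0.0146,-0.0246,-5.88,0,0,0.03]'

```text
clock: 39.9
eef_pos: [489.7, -208.8, 196.7]
eef_rot: [1.616, 1.57, 2.664]
wrist_force: [-0.1, 0.3, -4.0]
finger_gap: 38.4
```

Emit:
step_arm --commands '[0.0028,-0.012,-0.0259,-5.88,0,0,0.03,0.0028,-0.0092,-0.027,-5.88,0,0,0.03,0.0028,-0.0064,-0.0278,-5.88,0,0,0.03,0.0028,-0.0036,-0.0283,-5.88,0,0,0.03,0,0,0,0,0,0,0.03]'

```text
clock: 40.52
eef_pos: [478.7, -322.8, 185.1]
eef_rot: [1.143, 1.569, 2.597]
wrist_force: [0.2, 0.2, -2.6]
finger_gap: 38.6
```

Emit:
step_arm --commands '[0,0,0,0,0,0,0.03,0,0,0,0,0,0,0.03]'

```text
clock: 40.78
eef_pos: [479.5, -320.8, 186.1]
eef_rot: [-0.648, 1.571, 0.807]
wrist_force: [-0.9, 0.5, -2.4]
finger_gap: 38.5
```

Run:
```python
from h import *
np.set_printoptions(precision=1,suppress=True)
w,T=snap('wrist','w14.png'); print(instand(),jawdeg(), tm(w,'w7.png',(215,325,265,360),40))
# hook line under the bar, row 448..452
g=cv2.cvtColor(w,cv2.COLOR_RGB2GRAY); print(g[440:456,285:345].mean(0).astype(int))
print(proj('wrist',[st((-36,0,205)),st((-120,-115,10))],T))
```

```text
[-129.4    0.7  186.2] 83.36713658811139 (-1, 0, 0.8)
[ 79  78  78  79  79  78  78  79  79  79  79  79  79  79  80  80  79  79
  79  79  82 102 118 137 163 188 210 223 222 221 221 220 214 186  85  75
  78  78  78  79  79  78  78  78  78  78  78  78  77  77  79  77  79  78
  77  77  78  78  78  78]
[[448.7 312.1]
 [217.9 189. ]]
```

Emit:
step_arm --commands '[0.01,0,0,0,0,0,0.03,0,-0.018,0,0,0,0,0.03,0,-0.018,0,0,0,0,0.03,0,-0.012,0,0,0,0,0.03,0,0,0,0,0,0,0.03]'

```text
clock: 41.45
eef_pos: [527.3, -326.9, 175.4]
eef_rot: [1.083, 1.57, 2.538]
wrist_force: [-1.2, -0.1, -2.8]
finger_gap: 38.3
```

Emit:
step_arm --commands '[0,-0.01,0,0,0,0,0.03,0,-0.01,0,0,0,0,0.03,0,-0.01,0,0,0,0,0.03,0,-0.01,0,0,0,0,0.03,0,0,0,0,0,0,0.03]'

```text
clock: 42.08
eef_pos: [567.3, -331.6, 175.7]
eef_rot: [1.01, 1.57, 2.466]
wrist_force: [-0.2, -0.2, -2.0]
finger_gap: 38.5
```

Run:
```python
from h import *
w,T=snap('wrist','w15.png'); print(instand(), tm(w,'w8.png',(215,360,265,370),40))
```

```text
[-41.4   0.2 175.7] (-1, -1, 0.85)
```

Same picture as the first hanging; lower, release and withdraw.

Emit:
step_arm --commands '[0.005,0,0,0,0,0,0.03,0.005,0,0,0,0,0,0.03,0.003,0,0,0,0,0,0.03,0,0,0,0,0,0,0.03]'

```text
clock: 42.62
eef_pos: [566.9, -331.9, 163.7]
eef_rot: [-2.024, 1.57, -0.569]
wrist_force: [-1.5, 0.9, 2.4]
finger_gap: 38.2
```

Emit:
step_arm --commands '[0,0,0,0,0,0,0.046,0,0,0,0,0,0,0.056,0,0,0,0,0,0,0.056,-0.02,0,0,0,0,0,0.056,-0.04,0,0,0,0,0,0.056]'

```text
clock: 43.25
eef_pos: [566.2, -331.4, 222.2]
eef_rot: [1.112, 1.567, 2.567]
wrist_force: [0.7, -0.3, 0.1]
finger_gap: 55.8
```

Emit:
step_arm --commands '[-0.04,0.01,0,0,0,0,0.06,-0.01,0.04,0,0,0,0,0.06,0,0.05,0,0,0,0,0.06,0,0.05,0,0,0,0,0.06,0,0,0,0,0,0,0.06]'

```text
clock: 43.88
eef_pos: [415.8, -314.3, 274.0]
eef_rot: [-2.267, 1.569, -0.814]
wrist_force: [1.0, -0.3, 0.6]
finger_gap: 60.0
```

Run:
```python
from h import *
np.set_printoptions(precision=1,suppress=True)
print(tool()[:3,3])
goto((480,50.5,259.2),0.08,step=36,deg=6,gap=.06)
```

```text
[ 415.8 -314.3  274. ]
rows 14
0.001,-0.0015,0.0264,5.94,0,0.01,0.06
0.001,0.0013,0.0264,5.94,0,0.01,0.06
0.001,0.004,0.0262,5.94,0,0.01,0.06
0.001,0.0067,0.0256,5.94,0,0.01,0.06
0.001,0.0093,0.0248,5.94,0,0.01,0.06
0.001,0.0118,0.0237,5.94,0,0.01,0.06
0.001,0.0142,0.0223,5.94,0,0.01,0.06
0.001,0.0164,0.0207,5.94,0,0.01,0.06
0.001,0.0185,0.0189,5.94,0,0.01,0.06
0.001,0.0203,0.0169,5.94,0,0.01,0.06
0.001,0.022,0.0147,5.94,0,0.01,0.06
0.001,0.0234,0.0124,5.94,0,0.01,0.06
0.001,0.0245,0.0099,5.94,0,0.01,0.06
0.0011,0.0254,0.0073,5.94,0,0.01,0.06
```

Emit:
step_arm --commands '[0.001,-0.0015,0.0264,5.94,0,0,0.06,0.001,0.0013,0.0264,5.94,0,0,0.06,0.001,0.004,0.0262,5.94,0,0,0.06,0.001,0.0067,0.0256,5.94,0,0,0.06,0.001,0.0093,0.0248,5.94,0,0,0.06]'

```text
clock: 44.5
eef_pos: [441.3, -183.1, 268.0]
eef_rot: [-0.428, 1.571, 0.505]
wrist_force: [0.5, 0.1, -0.3]
finger_gap: 60.1
```

Emit:
step_arm --commands '[0.001,0.0118,0.0237,5.94,0,0,0.06,0.001,0.0142,0.0223,5.94,0,0,0.06,0.001,0.0164,0.0207,5.94,0,0,0.06,0.001,0.0185,0.0189,5.94,0,0,0.06,0.001,0.0203,0.0169,5.94,0,0,0.06]'

```text
clock: 45.12
eef_pos: [463.8, -52.6, 263.1]
eef_rot: [0.102, 1.571, 0.517]
wrist_force: [-0.3, 0.3, 0.3]
finger_gap: 60.2
```

Emit:
step_arm --commands '[0.001,0.022,0.0147,5.94,0,0,0.06,0.001,0.0234,0.0124,5.94,0,0,0.06,0.001,0.0245,0.0099,5.94,0,0,0.06,0.0011,0.0254,0.0073,5.94,0,0,0.06,0,0,0,0,0,0,0.06]'

```text
clock: 45.75
eef_pos: [481.7, 51.9, 258.7]
eef_rot: [2.833, 1.57, 2.839]
wrist_force: [-0.6, -0.3, 1.2]
finger_gap: 59.9
```

Emit:
step_arm --commands '[0,0,0,0,0,0,0.06]'

```text
clock: 45.88
eef_pos: [481.4, 50.2, 258.9]
eef_rot: [-2.519, 1.571, -2.513]
wrist_force: [0.2, -0.6, -0.0]
finger_gap: 60.2
```

Run:
```python
from h import *
np.set_printoptions(precision=1,suppress=True)
print(tool()[:3,3],jawdeg())
w,T=snap('wrist','w16.png')
for k,b in {'pull':(38,75,395,455),'tip':(115,155,395,450),'eye':(200,240,395,448),'leaf':(230,275,395,445)}.items(): print(k,tm(w,'w1.png',b,100))
manip.camera('scene')
print([(round(d['score'],2),np.round(d['centre'],1)) for d in manip.find_in('rod_a','wrist')])
s,_=snap('side','d16.png'); c=cv2.resize(s[110:350,250:350],(250,600),interpolation=cv2.INTER_CUBIC)
cv2.imwrite('pics/m16.png',np.hstack([cv2.resize(w[:,200:540],(425,600)),c])[:,:,::-1])
```

```text
[481.4  50.2 258.9] 0.3165926609286915
pull (0, -1, 0.97)
tip (0, -1, 0.98)
eye (0, -1, 0.94)
leaf (0, -1, 0.91)
[(0.63, array([159.2, 418.6]))]
```

Emit:
step_arm --commands '[0.03,0.0204,0.0162,-0.5,0,0,0.06,0.03,0.0204,0.0162,-0.6,0,0,0.06,0.03,0.0204,0.0162,0,0,0,0.06,0.03,0.0204,0.0162,0,0,0,0.06,0.03,0.0204,0.0162,0,0,0,0.06]'

```text
clock: 46.7
eef_pos: [561.1, 154.0, 108.0]
eef_rot: [-0.002, 1.571, 0.021]
wrist_force: [0.9, 0.8, 0.1]
finger_gap: 59.7
```

Emit:
step_arm --commands '[0.03,0.0204,0.0162,0,0,0,0.06,0.03,0.0204,0.0162,0,0,0,0.06,0,0,0,0,0,0,0.06,0,0,0,0,0,0,0.06]'

```text
clock: 47.2
eef_pos: [592.1, 194.7, 49.8]
eef_rot: [0.151, 1.57, 0.173]
wrist_force: [0.3, 0.1, 0.1]
finger_gap: 60.2
```

Run:
```python
from h import *
np.set_printoptions(precision=1,suppress=True)
print(tool()[:3,3],jawdeg())
arc(76.06,-.039,3.10,11,1,.03)
arc(92.1,-.049,3.093,14,1,.03)
w,T=snap('wrist','w17.png')
print(proj('wrist',[(594.6,193.3,6),(596.5,117.3,9)],T))
```

```text
[592.1 194.7  49.8] 1.277133367164358
-0.0215,-0.0022,0,0,0,0,0.03
-0.02,-0.0082,0,0,0,0,0.03
-0.0169,-0.0136,0,0,0,0,0.03
-0.0124,-0.0177,0,0,0,0,0.03
-0.007,-0.0205,0,0,0,0,0.03
-0.0008,-0.0216,0,0,0,0,0.03
0.0052,-0.021,0,0,0,0,0.03
0.011,-0.0186,0,0,0,0,0.03
0.0157,-0.0148,0,0,0,0,0.03
0.0193,-0.0098,0,0,0,0,0.03
0.0213,-0.004,0,0,0,0,0.03
-0.0206,-0.0013,0,0,0,0,0.03
-0.0198,-0.0059,0,0,0,0,0.03
-0.0179,-0.0101,0,0,0,0,0.03
-0.0153,-0.0138,0,0,0,0,0.03
-0.0118,-0.0169,0,0,0,0,0.03
-0.0078,-0.0191,0,0,0,0,0.03
-0.0033,-0.0204,0,0,0,0,0.03
0.0013,-0.0206,0,0,0,0,0.03
0.0059,-0.0198,0,0,0,0,0.03
0.0101,-0.0179,0,0,0,0,0.03
0.0138,-0.0153,0,0,0,0,0.03
0.0169,-0.0118,0,0,0,0,0.03
0.0192,-0.0078,0,0,0,0,0.03
0.0203,-0.0033,0,0,0,0,0.03
[[249.5 315.3]
 [361.1 315.4]]
```

Now down to the pin: x +2 mm, y −1.5 mm, then about 78 mm down slowly.

Emit:
step_arm --commands '[0.02,-0.0015,0.002,0,0,0,0.06,0.025,0,0,0,0,0,0.06,0.02,0,0,0,0,0,0.06,0.005,0,0,0,0,0,0.06,0,0,0,0,0,0,0.06]'

```text
clock: 47.88
eef_pos: [594.0, 193.8, -21.0]
eef_rot: [0.263, 1.571, 0.286]
wrist_force: [0.6, 0.3, 0.1]
finger_gap: 59.9
```

Emit:
step_arm --commands '[0.004,0,0,0,0,0,0.06,0.003,0,0,0,0,0,0.06,0.001,0,0,0,0,0,0.06,0,0,0,0,0,0,0.06]'

```text
clock: 48.38
eef_pos: [594.3, 194.0, -26.9]
eef_rot: [0.193, 1.57, 0.216]
wrist_force: [-9.3, -3.5, 20.0]
finger_gap: 60.1
```

Emit:
step_arm --commands '[0,0,0,0,0,0,0.03,0,0,0,0,0,0,0.03,0,0,0,0,0,0,0.03,0,0,0,0,0,0,0.03]' --squeeze 20

```text
clock: 48.88
eef_pos: [594.8, 194.4, -26.9]
eef_rot: [0.346, 1.568, 0.369]
wrist_force: [-5.2, 0.5, 15.3]
finger_gap: 42.1
```

Emit:
step_arm --commands '[-0.0215,-0.0022,0,0,0,0,0.03,-0.02,-0.0082,0,0,0,0,0.03,-0.0169,-0.0136,0,0,0,0,0.03,-0.0124,-0.0177,0,0,0,0,0.03,-0.007,-0.0205,0,0,0,0,0.03]'

```text
clock: 49.5
eef_pos: [595.9, 130.5, 50.4]
eef_rot: [0.354, 1.569, 0.376]
wrist_force: [-0.1, 0.4, -1.6]
finger_gap: 41.7
```

Emit:
step_arm --commands '[-0.0008,-0.0216,0,0,0,0,0.03,0.0052,-0.021,0,0,0,0,0.03,0.011,-0.0186,0,0,0,0,0.03,0.0157,-0.0148,0,0,0,0,0.03,0.0193,-0.0098,0,0,0,0,0.03]'

```text
clock: 50.12
eef_pos: [597.2, 44.6, -2.8]
eef_rot: [-2.966, 1.571, -2.944]
wrist_force: [0.7, 2.0, -0.9]
finger_gap: 41.9
```

Emit:
step_arm --commands '[0.019,-0.004,0,0,0,0,0.03,0,0,0,0,0,0,0.03,0,0,0,0,0,0,0.06,0,0,0,0,0,0,0.06,-0.03,0,0,0,0,0,0.06]'

```text
clock: 50.75
eef_pos: [596.0, 42.2, 7.9]
eef_rot: [3.112, 1.567, 3.135]
wrist_force: [0.5, -0.3, -0.3]
finger_gap: 60.0
```

Emit:
step_arm --commands '[-0.04,0,0,0,0,0,0.06,0,0,0,0,0,0,0.06]'

```text
clock: 51.0
eef_pos: [599.0, 42.2, 52.5]
eef_rot: [0.002, 1.565, 0.025]
wrist_force: [-0.2, -0.1, -1.0]
finger_gap: 59.6
```

Run:
```python
from h import *
np.set_printoptions(precision=1,suppress=True)
w,T=snap('wrist','w18.png'); print(T[:3,3],jawdeg())
cv2.imwrite('pics/m18.png',w[:,:,::-1])
```

```text
[599.   42.2  52.5] 1.308159232041664
```

View pics/m18.png

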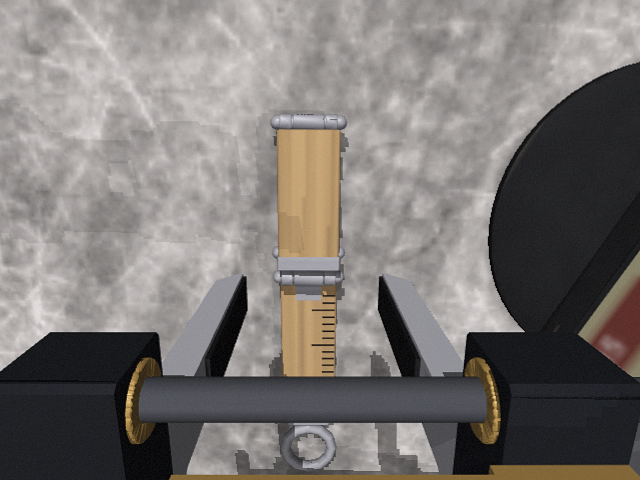

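Run:
```python
from h import *
np.set_printoptions(precision=1,suppress=True)
T=tool();print(T[:3,3],jawdeg())
rod('wrist',(447,309),(279,308.5),(122,309.5),None,T)
```

```text
[597.9  42.1  50.4] 1.308159232041664
ring [ 599.7 -106.2    6. ] eye [596.6  23.6  13.5] tip [595.2 117.1   9. ] |re| 129.90690490793097 |et| 93.49478377473594 yaw 91.16914045759495
```

Emit:
step_arm --commands '[0,0.037,-0.0005,0,0,0,0.06,0,0.0375,0,0,0,0,0.06,0.025,0,0,0,0,0,0.06,0.025,0,0,0,0,0,0.06,0.015,0,0,0,0,0,0.06]'

```text
clock: 51.68
eef_pos: [594.0, 116.4, -18.1]
eef_rot: [-3.038, 1.568, -3.015]
wrist_force: [0.5, -0.4, -0.3]
finger_gap: 60.0
```

Emit:
step_arm --commands '[0.004,0,0,0,0,0,0.06,0.004,0,0,0,0,0,0.06,0.002,0,0,0,0,0,0.06,0,0,0,0,0,0,0.06]'

```text
clock: 52.18
eef_pos: [595.3, 116.3, -25.3]
eef_rot: [0.09, 1.57, 0.113]
wrist_force: [0.0, 0.7, 0.2]
finger_gap: 60.0
```

Emit:
step_arm --commands '[0,0,0,0,0,0,0.03,0,0,0,0,0,0,0.03,0,0,0,0,0,0,0.03,0,0,0,0,0,0,0.03]'

```text
clock: 52.68
eef_pos: [595.3, 116.4, -25.5]
eef_rot: [0.073, 1.57, 0.095]
wrist_force: [0.1, -0.3, 2.4]
finger_gap: 41.9
```

Emit:
step_arm --commands '[-0.0206,-0.0013,0,0,0,0,0.03,-0.0198,-0.0059,0,0,0,0,0.03,-0.0179,-0.0101,0,0,0,0,0.03,-0.0153,-0.0138,0,0,0,0,0.03,-0.0118,-0.0169,0,0,0,0,0.03]'

```text
clock: 53.3
eef_pos: [596.4, 67.3, 61.1]
eef_rot: [0.19, 1.57, 0.212]
wrist_force: [-0.2, 0.3, -1.0]
finger_gap: 41.6
```

Emit:
step_arm --commands '[-0.0078,-0.0191,0,0,0,0,0.03,-0.0033,-0.0204,0,0,0,0,0.03,0.0013,-0.0206,0,0,0,0,0.03,0.0059,-0.0198,0,0,0,0,0.03,0.0101,-0.0179,0,0,0,0,0.03]'

```text
clock: 53.92
eef_pos: [598.5, -31.1, 53.0]
eef_rot: [-1.209, 1.57, -1.187]
wrist_force: [-0.3, 0.7, -1.6]
finger_gap: 41.8
```

Emit:
step_arm --commands '[0.0138,-0.0153,0,0,0,0,0.03,0.0169,-0.0118,0,0,0,0,0.03,0.0192,-0.0078,0,0,0,0,0.03,0.0203,-0.0033,0,0,0,0,0.03,0.001,0,0,0,0,0,0.03]'

```text
clock: 54.55
eef_pos: [598.9, -67.4, -19.5]
eef_rot: [2.918, 1.569, 2.941]
wrist_force: [-0.1, -0.1, -0.8]
finger_gap: 41.5
```

Emit:
step_arm --commands '[0,0,0,0,0,0,0.03,0,0,0,0,0,0,0.06,0,0,0,0,0,0,0.06,-0.03,0,0,0,0,0,0.06,-0.04,0,0,0,0,0,0.06]'

```text
clock: 55.18
eef_pos: [598.8, -67.4, 52.6]
eef_rot: [2.903, 1.569, 2.925]
wrist_force: [0.8, 0.1, -0.2]
finger_gap: 60.0
```

Run:
```python
from h import *
np.set_printoptions(precision=1,suppress=True)
w,T=snap('wrist','w19.png'); print(T[:3,3],jawdeg())
z=T[:3,3]; u=T[:3,1]
ring=z-40*u; print('expect ring',ring, proj('wrist',[[ring[0],ring[1],6],[z[0],z[1],18]],T))
for n in('rod_a','rod_a_ring'): print(n,[(round(d['score'],2),np.round(d['centre'],1)) for d in manip.find_in(n,'wrist')])
o=manip.outline_of('rod_a','wrist')
if o:
    r,c=np.nonzero(o[0]['pixels']); print(r.min(),r.max(),c.min(),c.max())
```

```text
[598.8 -67.4  52.6] 1.3020673687170776
expect ring [ 599.7 -107.3   52.5] [[305.  311.6]
 [251.5 311.5]]
rod_a [(0.72, array([183.5, 313.3]))]
rod_a_ring []
75 332 274 354
```

Emit:
step_arm --commands '[0,-0.02,0,0,0,0,0.056,0,-0.02,0,0,0,0,0.056,0.03,0,0,0,0,0,0.056,0.03,0,0,0,0,0,0.056,0,0,0,0,0,0,0.056]'

```text
clock: 56.0
eef_pos: [598.6, -108.5, -10.1]
eef_rot: [2.897, 1.566, 2.919]
wrist_force: [-0.1, 0.6, 0.1]
finger_gap: 55.8
```

Emit:
step_arm --commands '[0.012,0,0,0,0,0,0.056,0.004,0,0,0,0,0,0.056,0.002,0,0,0,0,0,0.056,0,0,0,0,0,0,0.056]'

```text
clock: 56.5
eef_pos: [600.4, -107.6, -25.4]
eef_rot: [-0.22, 1.57, -0.197]
wrist_force: [0.6, -0.8, 0.2]
finger_gap: 55.9
```

Emit:
step_arm --commands '[0,0,0,0,0,0,0.03,0,0,0,0,0,0,0.03,0,0,0,0,0,0,0.03,0,0,0,0,0,0,0.03]' --squeeze 20

```text
clock: 57.0
eef_pos: [600.3, -107.6, -25.4]
eef_rot: [-0.331, 1.57, -0.309]
wrist_force: [-0.1, -0.3, 1.4]
finger_gap: 38.2
```

Emit:
step_arm --commands '[-0.024,0.002,0,0,0,0,0.03,-0.023,0.006,0,0,0,0,0.03,-0.022,0.01,0,0,0,0,0.03,-0.02,0.014,0,0,0,0,0.03,-0.018,0.017,0,0,0,0,0.03]'

```text
clock: 57.62
eef_pos: [599.0, -57.7, 82.2]
eef_rot: [2.886, 1.571, 2.908]
wrist_force: [0.1, 0.1, -2.2]
finger_gap: 38.3
```

Emit:
step_arm --commands '[-0.015,0.018,0,0,0,0,0.03,-0.013,0.02,0,0,0,0,0.03,-0.012,0.02,0,0,0,0,0.03,-0.012,0.015,0,0,0,0,0.03,-0.015,0.01,0,0,0,0,0.03]'

```text
clock: 58.25
eef_pos: [597.0, 25.5, 148.9]
eef_rot: [3.048, 1.57, 3.071]
wrist_force: [-0.4, -0.0, -3.4]
finger_gap: 38.1
```

Emit:
step_arm --commands '[-0.02,0,0,0,0,0,0.03,-0.02,0,0,0,0,0,0.03,-0.02,0,0,0,0,0,0.03,-0.018,0,0,0,0,0,0.03,0,0,0,0,0,0,0.03]'

```text
clock: 58.88
eef_pos: [597.7, 24.4, 227.9]
eef_rot: [-0.068, 1.568, -0.046]
wrist_force: [-0.2, 0.2, -2.4]
finger_gap: 38.2
```

Emit:
step_arm --commands '[0,0,0,0,0,0,0.03,0,0,0,0,0,0,0.03]'

```text
clock: 59.12
eef_pos: [596.9, 24.4, 225.5]
eef_rot: [3.118, 1.569, 3.14]
wrist_force: [0.2, 0.6, -2.6]
finger_gap: 38.1
```

Run:
```python
from h import *
np.set_printoptions(precision=1,suppress=True)
print(tool()[:3,3],jawdeg(),manip.read_state()['joints'])
w,T=snap('wrist','w20.png'); print(tm(w,'w6.png',(275,325,265,360)))
g=cv2.cvtColor(w,cv2.COLOR_RGB2HSV); m=((g[:,:,0]>8)&(g[:,:,0]<25)&(g[:,:,1]>70)); r,c=np.nonzero(m[150:345,260:370]); print('wood rows',r.min()+150,r.max()+150,len(r),'cols',np.percentile(c,[5,95])+260)
o=cv2.cvtColor(cv2.imread('pics/w6.png'),cv2.COLOR_BGR2HSV); m=((o[:,:,0]>8)&(o[:,:,0]<25)&(o[:,:,1]>70)); r,c=np.nonzero(m[150:345,260:360]); print('F wood rows',r.min()+150,r.max()+150,len(r))
p=st((-130,80,186)); goto((440,-120,210),60,step=34,deg=6,gap=.03); 
print('second'); goto(p,83.3,step=34,deg=6,gap=.03,P0=(440,-120,210),a0=60)
```

```text
[596.9  24.4 225.5] 1.286086652119793 [-0.   0.4  1.3 -0.   1.5 -0. ]
(-9, 0, 0.69)
wood rows 197 343 3059 cols [282. 341.]
F wood rows 229 344 2423
rows 10
0.0016,-0.0141,-0.016,-5.87,-0.01,-0,0.03
0.0016,-0.0124,-0.0174,-5.87,-0.01,-0,0.03
0.0016,-0.0105,-0.0186,-5.87,-0.01,-0,0.03
0.0016,-0.0086,-0.0195,-5.87,-0.01,-0,0.03
0.0016,-0.0065,-0.0203,-5.87,-0.01,-0,0.03
0.0016,-0.0044,-0.0209,-5.87,-0.01,-0,0.03
0.0016,-0.0023,-0.0212,-5.87,-0.01,-0,0.03
0.0016,-0.0001,-0.0213,-5.87,-0.01,-0,0.03
0.0016,0.0021,-0.0212,-5.87,-0.01,-0,0.03
0.0016,0.0043,-0.0209,-5.87,-0.01,-0,0.03
second
rows 4
0.006,-0.0257,-0.0204,-5.82,0,0,0.03
0.006,-0.0235,-0.0229,-5.83,0,0,0.03
0.006,-0.0211,-0.0252,-5.83,0,0,0.03
0.006,-0.0184,-0.0272,-5.83,0,0,0.03
```

Emit:
step_arm --commands '[0.0016,-0.0141,-0.016,-5.87,0,0,0.03,0.0016,-0.0124,-0.0174,-5.87,0,0,0.03,0.0016,-0.0105,-0.0186,-5.87,0,0,0.03,0.0016,-0.0086,-0.0195,-5.87,0,0,0.03,0.0016,-0.0065,-0.0203,-5.87,0,0,0.03]'

```text
clock: 59.8
eef_pos: [518.1, -48.2, 218.0]
eef_rot: [2.52, 1.57, 3.058]
wrist_force: [-0.1, -0.4, -1.5]
finger_gap: 38.4
```

Emit:
step_arm --commands '[0.0016,-0.0044,-0.0209,-5.87,0,0,0.03,0.0016,-0.0023,-0.0212,-5.87,0,0,0.03,0.0016,-0.0001,-0.0213,-5.87,0,0,0.03,0.0016,0.0021,-0.0212,-5.87,0,0,0.03,0.0016,0.0043,-0.0209,-5.87,0,0,0.03]'

```text
clock: 60.42
eef_pos: [439.6, -120.4, 210.1]
eef_rot: [1.862, 1.57, 2.913]
wrist_force: [0.0, -0.7, -2.9]
finger_gap: 38.6
```

Emit:
step_arm --commands '[0.006,-0.0257,-0.0204,-5.82,0,0,0.03,0.006,-0.0235,-0.0229,-5.83,0,0,0.03,0.006,-0.0211,-0.0252,-5.83,0,0,0.03,0.006,-0.0184,-0.0272,-5.83,0,0,0.03,0,0,0,0,0,0,0.03]'

```text
clock: 61.05
eef_pos: [488.4, -243.4, 185.1]
eef_rot: [1.22, 1.569, 2.673]
wrist_force: [-0.5, 0.9, -2.1]
finger_gap: 38.4
```

Emit:
step_arm --commands '[0,0,0,0,0,0,0.03,0,0,0,0,0,0,0.03]'

```text
clock: 61.3
eef_pos: [488.4, -241.5, 186.7]
eef_rot: [-1.93, 1.57, -0.476]
wrist_force: [0.9, 0.6, -2.4]
finger_gap: 38.6
```

Run:
```python
from h import *
np.set_printoptions(precision=1,suppress=True)
w,T=snap('wrist','w21.png'); print(instand(),jawdeg(), tm(w,'w7.png',(275,325,265,360),40))
g=cv2.cvtColor(w,cv2.COLOR_RGB2GRAY); a=g[440:456,285:345].mean(0); print(np.nonzero(a>150)[0]+285)
print(proj('wrist',[st((-36,80,205))],T))
```

```text
[-129.8   80.6  186.7] 83.31079273394752 (-8, 0, 0.59)
[310 311 312 313 314 315 316 317 318]
[[448.7 312.5]]
```

Emit:
step_arm --commands '[0.009,0,0.0005,0,0,0,0.03,0,-0.018,0,0,0,0,0.03,0,-0.018,0,0,0,0,0.03,0,-0.012,0,0,0,0,0.03,0,0,0,0,0,0,0.03]'

```text
clock: 61.98
eef_pos: [536.4, -247.0, 176.7]
eef_rot: [1.223, 1.57, 2.677]
wrist_force: [-0.3, -0.1, -2.3]
finger_gap: 38.3
```

Emit:
step_arm --commands '[0,-0.01,0,0,0,0,0.03,0,-0.01,0,0,0,0,0.03,0,-0.01,0,0,0,0,0.03,0,-0.01,0,0,0,0,0.03,0,0,0,0,0,0,0.03]'

```text
clock: 62.6
eef_pos: [576.5, -251.9, 177.0]
eef_rot: [1.189, 1.571, 2.643]
wrist_force: [-0.1, -0.3, -2.4]
finger_gap: 38.6
```

Run:
```python
from h import *
w,T=snap('wrist','w22.png'); print(instand(), manip.read_state()['wrist_force'],tm(w,'w8.png',(225,270,300,335),40),tm(w,'w8.png',(215,360,265,370),40))
```

```text
[-41.6  80.6 177. ] [-0.34661519  1.2249734  -2.04167236] (19, -4, 0.6) (-3, -1, 0.58)
```

Emit:
step_arm --commands '[0.005,0,0,0,0,0,0.03,0.005,0,0,0,0,0,0.03,0.003,0,0,0,0,0,0.03,0,0,0,0,0,0,0.03]'

```text
clock: 63.15
eef_pos: [576.0, -251.9, 164.7]
eef_rot: [-1.932, 1.57, -0.478]
wrist_force: [-1.8, 0.1, 1.1]
finger_gap: 38.7
```

Emit:
step_arm --commands '[0,0,0,0,0,0,0.046,0,0,0,0,0,0,0.056,0,0,0,0,0,0,0.056,-0.02,0,0,0,0,0,0.056,-0.04,0,0,0,0,0,0.056]'

```text
clock: 63.78
eef_pos: [575.4, -251.6, 223.6]
eef_rot: [1.217, 1.568, 2.671]
wrist_force: [0.8, 0.2, 0.0]
finger_gap: 55.9
```

Emit:
step_arm --commands '[-0.04,0.01,0,0,0,0,0.06,-0.01,0.04,0,0,0,0,0.06,0,0.05,0,0,0,0,0.06,0,0.05,0,0,0,0,0.06,0,0,0,0,0,0,0.06]'

```text
clock: 64.4
eef_pos: [425.1, -234.2, 275.3]
eef_rot: [-2.127, 1.569, -0.675]
wrist_force: [0.1, -0.1, 2.1]
finger_gap: 59.8
```

Emit:
step_arm --commands '[0,0,0.04,5,0,0,0.06,0,0,0.04,5,0,0,0.06,0,0,0.04,5,0,0,0.06,0,0,0.04,5,0,0,0.06,0,0,0.04,5,0,0,0.06]'

```text
clock: 65.03
eef_pos: [485.1, -42.8, 274.5]
eef_rot: [-1.102, 1.57, -0.087]
wrist_force: [-0.0, -0.8, 1.5]
finger_gap: 60.2
```

Emit:
step_arm --commands '[0,0,0.04,5,0,0,0.06,0,0,0.04,5,0,0,0.06,0,0,0.04,5,0,0,0.06,0,0,0.04,5,0,0,0.06,0,0,0.04,5,0,0,0.06]'

```text
clock: 65.65
eef_pos: [617.5, 105.5, 274.0]
eef_rot: [-0.19, 1.571, 0.389]
wrist_force: [-0.3, -1.1, 1.5]
finger_gap: 60.1
```

Run:
```python
from h import *
np.set_printoptions(precision=1,suppress=True)
print(tool()[:3,3],jawdeg())
s,_=snap('side','d23.png'); a,_=snap('scene','s23.png')
c=cv2.resize(s[110:250,250:360],(400,510),interpolation=cv2.INTER_CUBIC)
b=cv2.resize(a[165:265,380:475],(400,421),interpolation=cv2.INTER_CUBIC)
b=cv2.copyMakeBorder(b,0,89,0,0,0)
cv2.imwrite('pics/m23.png',np.hstack([b,c])[:,:,::-1])
for n in('rod_a_ring','rod_a'):
  for cam_ in('scene','side'): print(n,cam_,[(round(d['score'],2),np.round(d['centre'],1)) for d in manip.find_in(n,cam_)])
for y in(80,0,-80): print('expected ring px',proj('scene',st((-42,y,195.5))),proj('side',st((-42,y,195.5))))
```

```text
[617.5 105.5 274. ] 33.17151938008785
rod_a_ring scene [(0.8, array([213.7, 459.1])), (0.57, array([210.6, 436.1]))]
rod_a_ring side [(0.59, array([193.9, 304. ])), (0.46, array([164.2, 322.3]))]
rod_a scene [(0.92, array([214.3, 430.7])), (0.84, array([206.6, 405.9])), (0.56, array([215.3, 458.2]))]
rod_a side [(0.63, array([176.1, 312.8])), (0.59, array([189.3, 306.1])), (0.42, array([160.3, 321.1]))]
expected ring px [[195.5 408.8]] [[171.7 306.6]]
expected ring px [[198.1 436.1]] [[159.1 313.1]]
expected ring px [[200.6 463.6]] [[147.3 319.2]]
```

View pics/m23.png

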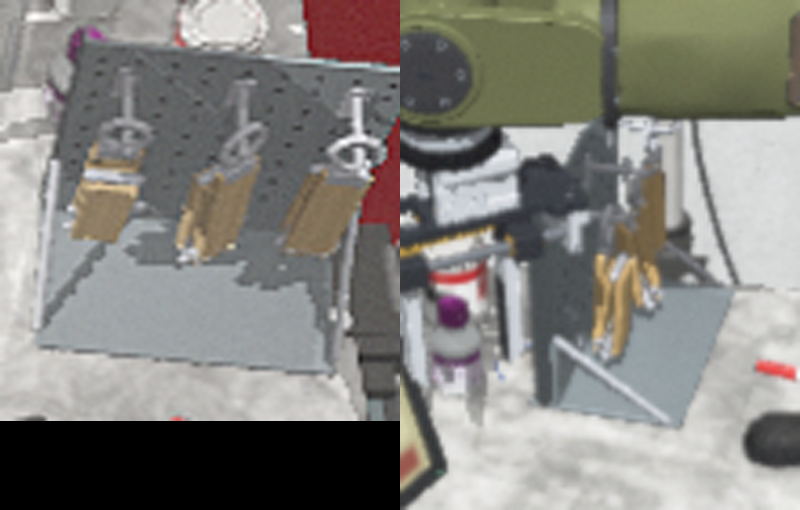

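Run:
```python
from h import *
s,_=snap('side','d24.png'); a,_=snap('scene','s24.png')
def asc(im,r0,r1,c0,c1):
    h=cv2.cvtColor(im,cv2.COLOR_RGB2HSV)
    for r in range(r0,r1):
        print(r,''.join('W' if (8<h[r,c,0]<25 and h[r,c,1]>70 and h[r,c,2]>150) else 'w' if (8<h[r,c,0]<25 and h[r,c,1]>70) else '#' if h[r,c,2]>170 else '.' for c in range(c0,c1)))
asc(s,135,212,295,330)
print('scene'); asc(a,190,230,395,475)
o=cv2.imread('pics/d23.png')[:,:,::-1]; print(np.abs(o.astype(int)-s)[140:210,300:330].mean())
```

```text
135 ...................................
136 ...................................
137 ...................................
138 ...................................
139 ...................................
140 ...................................
141 ...................................
142 ................#########..###...#.
143 .................#.######.####..###
144 ######..........#############.#####
145 #####..........###..###########.###
146 ####...........#########.........##
147 ####...........########....####..##
148 ###............################..##
149 ###............################..##
150 ##.............#######..#..####..##
151 ##.............#######.....####..##
152 #..............########....####..##
153 #..............#..####.....####..##
154 ...................##......####..##
155 ....................#......####.###
156 ............................###..##
157 ............................###..##
158 .........................ww.###..##
159 .......................wwww.###..##
160 ...............#......wwwww.###..##
161 ...............#......wwwww.###..##
162 ...............#
[... 4704 characters left out ...]
.
222 ..######......####.......#####Www....................wwwwwwwwwww................
223 ..##.##....#.##..........##.#........................wwwwwwwwwww................
224 ....##.....###.............................................wwww.................
225 ###.#......####.................................................................
226 ##..#......##.#.#...............................................................
227 #.##....###.....#...............................................................
228 ..#.....#.......................................................................
229 .#......#........##.............#..#............................................
6.2746031746031745
```

Run:
```python
from h import *
np.set_printoptions(precision=1,suppress=True)
def rodpts(y,x0,tilt,phi,face=-1,ph2=0):
    d=np.array([np.sin(tilt),0,-np.cos(tilt)]); n=np.array([face*np.cos(tilt),0,face*np.sin(tilt)])
    r=np.array([x0,y,195.5]); e=r+132*d+7.5*n
    c,s=np.cos(phi),np.sin(phi); up=-d
    f=lambda a,b:e+ (c*up+s*n)*a+(c*n-s*up)*b
    return {'ring':r,'eye':e,'tip':f(92,4.5),'midtop':f(92,13.5),'pull(+y)':f(92-76,1.5)}
for tilt in(0,.1,.2):
  for phi in(0,.15,.3):
    P=rodpts(80,-42,tilt,phi)
    print(tilt,phi,{k:(proj('scene',st(v))[0],proj('side',st(v+np.array([0,22,0])))[0]) for k,v in P.items() if k in('eye','tip','pull(+y)')})
```

```text
0 0 {'eye': (array([219.7, 401.5]), array([208.2, 307.8])), 'tip': (array([206. , 406.4]), array([186. , 308.5])), 'pull(+y)': (array([217.6, 402.3]), array([204.5, 308.2]))}
0 0.15 {'eye': (array([219.7, 401.5]), array([208.2, 307.8])), 'tip': (array([210.2, 406.1]), array([187.1, 312.6])), 'pull(+y)': (array([218.3, 402.3]), array([204.7, 308.8]))}
0 0.3 {'eye': (array([219.7, 401.5]), array([208.2, 307.8])), 'tip': (array([214.6, 405.8]), array([188.6, 316.5])), 'pull(+y)': (array([219. , 402.2]), array([205. , 309.5]))}
0.1 0 {'eye': (array([216.1, 401.7]), array([207.6, 304.1])), 'tip': (array([205. , 406.3]), array([186.1, 307.4])), 'pull(+y)': (array([214.5, 402.4]), array([204. , 304.9]))}
0.1 0.15 {'eye': (array([216.1, 401.7]), array([207.6, 304.1])), 'tip': (array([209.3, 406. ]), array([187.5, 311.3])), 'pull(+y)': (array([215.2, 402.4]), array([204.3, 305.5]))}
0.1 0.3 {'eye': (array([216.1, 401.7]), array([207.6, 304.1])), 'tip': (array([213.8, 405.6]), array([189.3, 315.1])), 'pull(+y)': (array([216. , 402.3]), array([204.6, 306.1]))}
0.2 0 {'eye': (array([212.4, 401.9]), array([206.8, 300.4])), 'tip': (array([203.9, 406.3]), array([186.1, 306.2])), 'pull(+y)': (array([211.2, 402.6]), array([203.3, 301.6]))}
0.2 0.15 {'eye': (array([212.4, 401.9]), array([206.8, 300.4])), 'tip': (array([208.4, 406. ]), array([187.8, 310. ])), 'pull(+y)': (array([212. , 402.5]), array([203.6, 302.2]))}
0.2 0.3 {'eye': (array([212.4, 401.9]), array([206.8, 300.4])), 'tip': (array([212.9, 405.5]), array([189.9, 313.6])), 'pull(+y)': (array([212.7, 402.5]), array([204. , 302.8]))}
```

Emit:
step_arm --commands '[0,0,0,0,0,0,0.06,0,0,0,0,0,0,0.06,0,0,0,0,0,0,0.06,0,0,0,0,0,0,0.06,0,0,0,0,0,0,0.06]'

```text
clock: 66.68
eef_pos: [616.0, 103.9, 274.3]
eef_rot: [1.767, 1.571, 2.348]
wrist_force: [-0.8, -0.4, 0.8]
finger_gap: 60.1
```

Emit:
step_arm --commands '[0,0,0,0,0,0,0.06,0,0,0,0,0,0,0.06,0,0,0,0,0,0,0.06,0,0,0,0,0,0,0.06,0,0,0,0,0,0,0.06]'

```text
clock: 67.3
eef_pos: [616.0, 103.9, 274.4]
eef_rot: [-0.355, 1.571, 0.226]
wrist_force: [-0.1, -0.1, 0.2]
finger_gap: 59.7
```

Run:
```python
from h import *
np.set_printoptions(precision=1,suppress=True)
s1,_=snap('side'); a1,_=snap('scene')
m=lambda a,b,sl:np.abs(a.astype(int)-b)[sl].mean()
o=cv2.imread('pics/d24.png')[:,:,::-1]; oa=cv2.imread('pics/s24.png')[:,:,::-1]
print('side rods',m(s1,o,np.s_[140:210,300:330]),'bg',m(s1,o,np.s_[400:470,350:380]))
print('scene rods',m(a1,oa,np.s_[190:225,395:470]),'bg',m(a1,oa,np.s_[225:250,395:450]))
def tip(y,x0,tilt,phi,face,yaw=0):
    d=np.array([np.sin(tilt),0,-np.cos(tilt)]); n=np.array([face*np.cos(tilt),0,face*np.sin(tilt)]); r=np.array([x0,y,195.5]); return r, r+132*d+7.5*n, r+40*d+12*n
for y,f in((0,1),(-80,1)):
    for t in (0,-.1,-.2): print(y,t,[proj('scene',st(p))[0] for p in tip(y,-42,t,0,f)])
h=cv2.cvtColor(a1,cv2.COLOR_RGB2HSV)
for r in range(196,226): print(r,''.join('W' if (8<h[r,c,0]<25 and h[r,c,1]>70) else '#' if h[r,c,2]>150 else '+' if h[r,c,2]>125 else '.' for c in range(415,472)))
# other things
for k in('mouse','pour_tin','tape_roll_1','marker_b','fan_deck'): print(k,[np.round(d['centre'],0) for d in manip.find_in(k,'scene')[:1]])
```

```text
side rods 3.1725396825396825 bg 0.6704761904761904
scene rods 4.0205714285714285 bg 2.878060606060606
0 0 [array([198.1, 436.1]), array([218. , 426.7]), array([201.8, 433.1])]
0 -0.1 [array([198.1, 436.1]), array([221.6, 426.7]), array([203.1, 433. ])]
0 -0.2 [array([198.1, 436.1]), array([225. , 426.7]), array([204.3, 433. ])]
-80 0 [array([200.6, 463.6]), array([220.5, 451.9]), array([204.3, 459.8])]
-80 -0.1 [array([200.6, 463.6]), array([224.1, 451.9]), array([205.6, 459.7])]
-80 -0.2 [array([200.6, 463.6]), array([227.5, 452.1]), array([206.9, 459.7])]
196 +....................+##+........................##......
197 +...................+##........................#######...
198 ...................+++++.....................##########+.
199 ..................+#+.##++..................####....+##+.
200 ......................##+..................###...##+...##
201 ..................+..+##++..................#....###...#+
202 ..................+++..++++.................++...###...#+
203 ..............+++..++..#+....................++..####.++.
204 ..............++++...++++...........
[... 778 characters left out ...]
WWWWWWWWWWWW.............WWWWWWWWWWWWWWW+#.++.+++
218 #####+.WWWWWWWW+WWW................WWWWWWWWWWWW.##.......
219 #####+W+++WWWWWWWWW...............WWWWWWWWWWWWW.##.......
220 +..+..W#.+WWWWWWWW+...............WWWWWWW+WWWW..#+.......
221 .....+W++#WWW+WW++.............++.WWW+WWW+WWWW..#........
222 ......#####WWWWW..............++.WWWWWWWWWWW++.+#........
223 ......#####WW+...................WWWWWWWWWWW++.+#........
224 .....+######.....................+#++++WWWW++..+#........
225 ......++.##............................+++#....##........
mouse [array([208., 406.])]
pour_tin [array([208., 432.])]
tape_roll_1 [array([284., 460.])]
marker_b [array([281., 418.])]
fan_deck [array([212., 422.])]
```

Emit:
step_arm --commands '[0,0,0,0,0,0,0.06,0,0,0,0,0,0,0.06,0,0,0,0,0,0,0.06,0,0,0,0,0,0,0.06,0,0,0,0,0,0,0.06]'

```text
clock: 68.28
eef_pos: [616.0, 103.9, 274.3]
eef_rot: [-2.018, 1.571, -1.437]
wrist_force: [0.6, 0.0, -0.1]
finger_gap: 60.0
```

Emit:
step_arm --commands '[0,0,0,0,0,0,0.06,0,0,0,0,0,0,0.06,0,0,0,0,0,0,0.06,0,0,0,0,0,0,0.06,0,0,0,0,0,0,0.06]'

```text
clock: 68.9
eef_pos: [616.0, 103.9, 274.3]
eef_rot: [1.801, 1.571, 2.382]
wrist_force: [-0.1, -0.3, -0.5]
finger_gap: 60.4
```

Emit:
step_arm --commands '[0,0,0,0,0,0,0.06,0,0,0,0,0,0,0.06,0,0,0,0,0,0,0.06,0,0,0,0,0,0,0.06,0,0,0,0,0,0,0.06]'

```text
clock: 69.53
eef_pos: [616.0, 103.9, 274.3]
eef_rot: [-1.77, 1.571, -1.189]
wrist_force: [-0.0, 0.3, -1.2]
finger_gap: 60.1
```

Run:
```python
from h import *
s1,_=snap('side'); 
for i in range(8): s2,_=snap('side')
print('side rods 0.4s apart',np.abs(s1.astype(int)-s2)[140:210,300:330].mean(),'bg',np.abs(s1.astype(int)-s2)[400:470,350:380].mean())
o=cv2.imread('pics/d24.png')[:,:,::-1];D=np.abs(s2.astype(int)-o).sum(2)[140:210,300:330]; print('vs d24 rows',D.mean(1).astype(int)[::5],'cols',D.mean(0).astype(int)[::3])
```

```text
side rods 0.4s apart 1.2533333333333334 bg 0.6658730158730158
vs d24 rows [ 6  3  2 14  5 18  7  7 10 22 16 22  6  2] cols [ 7  4  6  5 20 26 26  3  3  4]
```

```bash
python3 -c "
from cell import manip
print(manip.sign_off())"
```

```text
the job is handed in; nothing more can be done
None
```

All three rods are folded, tip leaf first and then both leaves over, and hung one to a hook. I handed the job in at about 70 s; no verdict was reported.

**Hanging:** The last pictures show each ring on its hook, within about 1.5 pixels of where it should be in the overhead view. The arm was clear of everything.

**Folds:** Measured hinge positions on the rod on the left hook agree with both hinges fully closed and the rod hanging straight. For the other two rods I only have the pictures, which look the same.

**What disagreed or is less certain:**
- **Fingertips:** The real fingertips end about 27–30 mm short of the reported TCP. My first grasp missed because of this, and I corrected for it from then on.
- **Bench contact:** The fingertips touched the bench once, with about 20 N.
- **Middle rod:** It hung slightly twisted about the vertical and was still turning slowly after release. Just before hand-in the picture was almost still.
- **Other things on the bench:** I did not confirm at the end that they stayed in place. The detector's last positions for the mouse, tin and fan deck were clearly wrong, pointing at the stand. No contact with any of them showed in the forces.

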